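Stand the slim bottle up in the deep bin and box it in

ROBOT

A 6-joint arm with a two-finger parallel gripper is mounted at the origin on the work surface. World frame = base frame: x ahead of the robot, y to its left, z up, the work surface at z = 0. Lengths are in m, angles in rad, forces in N, time in s.
With the tool pointing down it reaches from about 0.375 to 0.925 m from the base axis. Payload 5.7 kg.
Tool frame: the origin (TCP) lies midway between the tips of the shut fingers; the grasp point (between the pads) lies 19 mm behind it; z points along the fingers, y is the direction in which the jaws open and shut (so a half turn about z gives the same grasp; the last joint's range is limited). The gripper opens to 85 mm and grips with 20 to 120 N. Pads are 22 mm wide; open, the fingers measure 114 mm over their backs; the gripper's body (76 mm by 85 mm) begins 54 mm behind the grasp point. The pads swing forward as they close: fully open they stand 13 mm farther back than shut.
Start: joints at [1.201, 0.359, 1.51, -0, 1.272, -0.115], TCP at [0.151, 0.581, 0.231] pointing down, gripper open.
Joint ranges: [-2.97, 2.97], [-1.01, 2.36], [0.21, 2.38], [-0.96, 4.11], [0.2, 2.71], [-2.98, 2.98]. Speed limits (rad/s): [2.39, 2.39, 3.14, 3.14, 3.14, 3.14].

INTERFACE

Orientations are given as [roll, pitch, yaw] about the fixed x, y, z axes, in that order (R = Rz(yaw) Ry(pitch) Rx(roll)).
In Python, from cell import bot gives the robot as it stands.
- The arm moves only by the tool carry_out, never from a script. Its argument "steps" is a list of rows, each a list of 2 entries, a list of its own where there are three numbers: the shift along the tool's x, y, z in cm, then the turn, a rotation vector about the tool's x, y, z in degrees. In form: [[[tx, ty, tz], [wx, wy, wz]], ...]. A call has 1 to 8 rows; each row is the pose to reach, as a shift and turn from the pose commanded when the call began, along the tool's axes at that moment; what a row does not reach only later rows make up. A row lasts 1/12 s, in which the tool goes at most 41.7 mm and 7.16 degrees, less where a joint would pass 70% of its speed; a pose out of reach is approached as far as the arm can. A call with a gripper value outside its range is refused whole. "grip" is the closure in counts, from 0 (fully open) to 255 (shut), set as the call begins (left out, the last holds). The fingers move at their own pace and stop on an object; the grip force is fixed at half the most. Time passes only in rows, so rows that repeat a pose let the fingers close. It gives the time, the measured TCP pose, the force and the opening at its end, in the units of the state.
- bot.get_obs(): the state, without advancing time (a new reading comes with each control period).
- bot.snapshot(name): name is "side" or "top"; returns the picture (400x640x3 uint8, red, green, blue); there is no depth.
- bot.get_calibration(name): a dict with "camera_matrix" (3x3 intrinsics, pixels), "rvec" (rotation vector, rad) and "tvec" (3), from world to camera coordinates, as OpenCV has them. Camera axes: x right, y down, z forward; pixel columns grow to the right and rows downward; lengths in m; the calibration is good to about 2 mm. A picture is of the moment at which its call begins. get_calibration takes no time and is no camera call.
- bot.close_job(): hands the job in, once; it reports no verdict.
The state is a dict: "clock": time; "joints": joint angles; "dq": joint speeds; "effort": joint torques, N m; "position": TCP position; "ee_rot": TCP orientation; "wrist_force": force on the tool from outside, world axes, zero at the start; "torque": the same for the moment, N m; "opening": finger opening in m.
Only numpy, scipy, OpenCV 4.12 (cv2) and the standard library are available. Lean on these libraries where they do the work, as an engineer would, in place of code of your own. Each camera call takes 0.05 s, during which the arm holds its last target.

TASK

The slim square bottle lies on its side in the blue bin: stand it up, cap on top, close against the bin's tall end wall, working inside the bin and never lifting the bottle out of it. There is no room to swing it up in one go, so first prop it at a slant with its cap leaning on the tall end wall, let go of it, then take a fresh hold, stand it on its base and let go again; do not let it drop or fall over. Then slide the yellow divider up against the standing bottle so that it cannot tip, leaving the jar in the bin and the other things on the bench where they are.

Things in the scene. Friction and masses are not known exactly. Their poses are not given: they have to be found in the camera images.
- bin: Blue steel bin fixed to the bench, open on top, inside 190 mm wide (its x) by 300 mm long (its y), walls and floor 6 mm thick. Origin on the bench under the centre of the bin; z up. The end wall at +y is the tall one, 156 mm above the bench; the end wall at -y is 110 mm high; the two long side walls are only 70 mm high. The bin's place and yaw on the bench vary; its +y always points roughly to the robot's left.
- end_wall (a point): Point at the foot of the inner face of the tall end wall, on the bin floor (6 mm above the bench), in the middle of the bottle's lane: 27 mm to the bin's +x side of its middle line and 150 mm along +y. Axes as the bin's. The bottle is to stand here, against this wall.
- bottle: Slim bottle of rigid grey plastic with a paper label, an orange band and a red screw cap, about 280 g. Square body 44 x 44 mm, 140 mm long, then a shoulder and a round cap 28 mm across; 180 mm long in all. Origin at the centre of its flat base, z along the bottle towards the cap, x and y normal to its flat sides. It starts lying flat on the bin floor, its +y side down, its long axis about along the bin, cap towards the tall end wall and some 10 to 35 mm short of it.
- bottle_mid (a point): Point on the bottle's axis 90 mm from its base, at half its length; axes as the bottle's.
- bottle_cap (a point): Centre of the top of the cap, 180 mm from the base on the bottle's axis.
- divider (a joint): Slide of the yellow divider along the bin's +y, m: 0 when its front face is 235 mm from the tall end wall, growing towards that wall (distance = 235 mm minus the value), at most 0.195. It stays where it is left (about 2 N of friction).
- divider_face (a point): Foot of the middle of the divider's front face (the face towards the tall end wall), on the bin floor. Axes as the bin's. The divider is an upright yellow plate 100 mm wide (bin x), 8 mm thick and about 68 mm high, in line with the bottle's lane, behind the bottle's base.
- divider_fin (a point): Grip point of the divider: the middle of a level yellow fin 12 mm thick (bin x), 28 mm high and 55 mm long (bin y) that stands out from the back of the plate (towards -y); the point lies 42 mm behind the front face and 70 mm above the bin floor, 14 mm below the fin's top edge, 21 mm from its rear end. Pinch it across bin x from above, or push its rear end.
- grease_jar: White jar with a yellow lid, 46 mm across, 62 mm high, standing in the bin beside the bottle's lane, near the tall end wall. Origin at the centre of its underside. To be left alone.
- spray_can: Spray can, 54 mm across and 170 mm high, standing on the bench to the left of the bin. Origin at its underside. To be left alone.
- oil_filter: White oil filter, 76 mm across, 85 mm high, standing on the bench left of the bin. To be left alone.
- wrench: Steel wrench 190 mm long, lying flat on the bench right of the bin. To be left alone.
- hammer: Hammer 280 mm long with an orange handle, lying on the bench right of the bin. To be left alone.
- screwdriver: Screwdriver 200 mm long with a red handle, lying on the bench left of the bin. To be left alone.
- socket: Steel socket 30 mm across, 40 mm high, standing on the bench right of the bin. To be left alone.
There are look-alikes about, which are no part of the job. Leave any brown or green look-alike of the bottle alone.

How it is judged:
By the outcome, as a careful person would: the job done as asked, in the order asked, and still so for the second after the job is handed in, with the robot touching nothing.
It also fails if it takes over 62 s, if anything falls off the work surface, if the arm or the gripper's body presses on something with over 40 N, if the wrist force passes 120 N, or if a joint passes its speed limit or range.

## Working session

There is one attempt and no reset: what is moved stays moved. The work goes in short steps, Python scripts to look and compute and a tool call to move; the robot and the scene stay as the last step left them, time stands still between calls to the robot, and variables do not carry over. Pictures are saved under pics/ and viewed, and the job is handed in when it is done.

Besides the shell and the picture viewer there is one more tool, called as name(argument=value, ...) on one line, values as JSON. carry_out: Moves the arm, as the interface text tells. Its arguments: {"type":"object","properties":{"steps":{"type":"array","items":{"type":"array"}},"grip":{"type":"number"}},"required":["steps"]}

```bash
ls; mkdir -p pics
python3 - <<'E'
from cell import bot
import cv2
print(bot.get_obs())
for n in("side","top"):
    c=bot.get_calibration(n);print(n,c)
    cv2.imwrite(f"pics/{n}0.png",bot.snapshot(n)[:,:,::-1])
E
```

```text
pics
{'clock': 0.0, 'joints': array([ 1.20091120e+00,  3.59543236e-01,  1.51145875e+00, -1.09638394e-05,
        1.27251174e+00, -1.15095937e-01]), 'dq': array([ 0.00100472,  0.00071394,  0.00219272,  0.00045995, -0.00246281,
        0.00021185]), 'effort': array([ 1.33688965e-03, -5.27627814e+01, -2.78619772e+01, -2.26635884e-04,
        1.32694651e-02,  6.61017523e-06]), 'position': array([0.15097861, 0.57996964, 0.23042082]), 'ee_rot': array([-3.13968309e+00, -2.10215398e-04,  2.88680650e+00]), 'wrist_force': array([-0.77244907, -0.14468571,  0.15212401]), 'torque': array([-0.01771837, -0.01729521,  0.05307837]), 'opening': 0.08543770138903431}
side {'camera_matrix': array([[468.35765767,   0.        , 316.53804074],
       [  0.        , 468.35765767, 193.3970799 ],
       [  0.        ,   0.        ,   1.        ]]), 'rvec': array([ 2.35247022, -0.09584201,  0.06043542]), 'tvec': array([-0.45204173,  0.03540816,  1.44497172])}
top {'camera_matrix': array([[413.78929661,   0.        , 318.4573171 ],
       [  0.        , 413.78929661, 202.83529845],
       [  0.        ,   0.        ,   1.        ]]), 'rvec': array([ 2.15812593, -2.09886095,  0.16707251]), 'tvec': array([-0.05358608,  0.44634659,  1.4812867 ])}
```

View pics/side0.png

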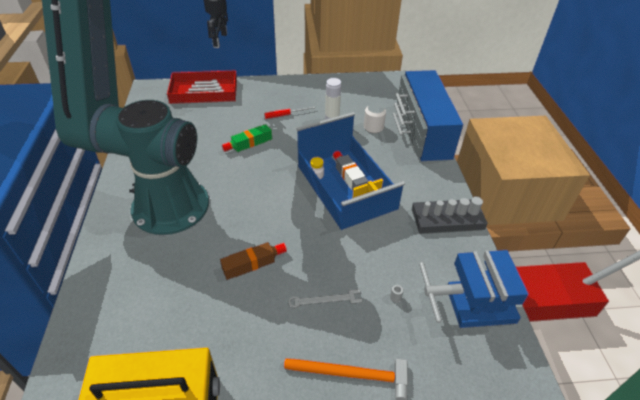

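View pics/top0.png

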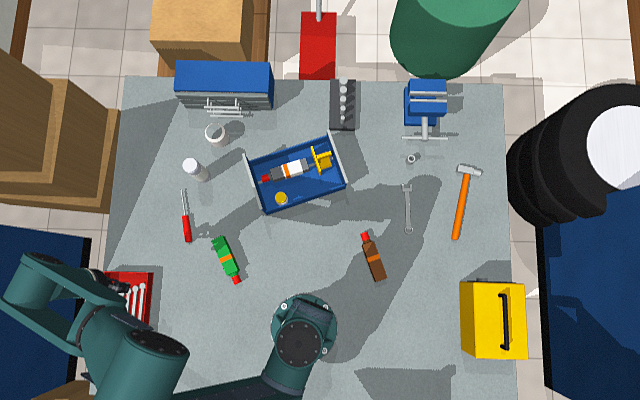

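Candidates (top view): grey bottle with label in the blue bin at about (287,171), green look-alike (226,259), brown look-alike (372,256). The one I want is the grey one in the bin, with its red cap at (265,178). I'll check it in a close crop.

Run:
```python
import cv2
a=cv2.imread("pics/top0.png")[120:225,230:360];cv2.imwrite("pics/topc.png",cv2.resize(a,None,fx=6,fy=5.7,interpolation=cv2.INTER_CUBIC)[:600])
a=cv2.imread("pics/side0.png")[105:235,285:415];cv2.imwrite("pics/sidec.png",cv2.resize(a,(598,598),interpolation=cv2.INTER_CUBIC))
a=cv2.imread("pics/top0.png")[120:220,230:360];cv2.imwrite("pics/topc.png",cv2.resize(a,None,fx=6,fy=6,interpolation=cv2.INTER_CUBIC))
```

```text
(no output)
```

View pics/topc.png

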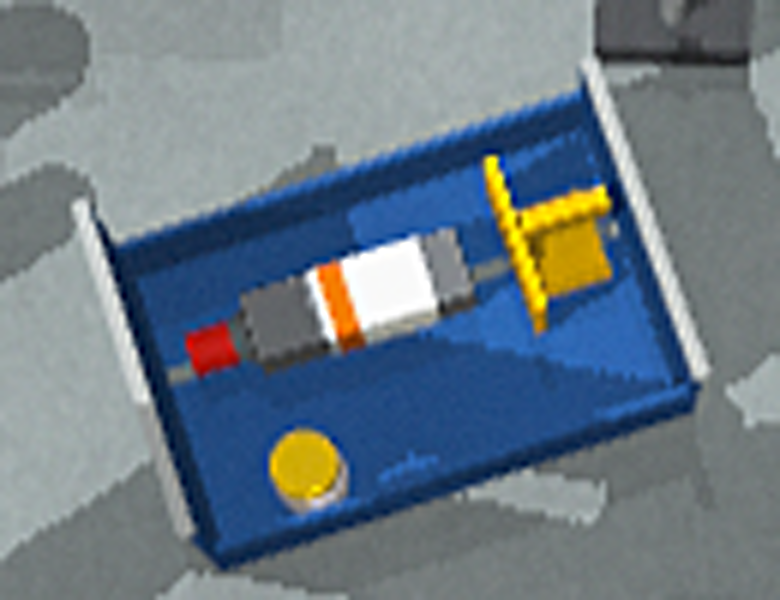

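View pics/sidec.png

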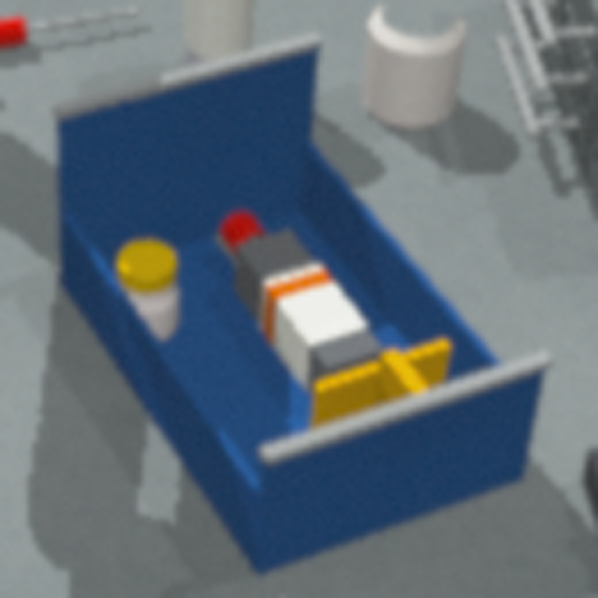

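```bash
cat > h.py <<'E'
import numpy as np,cv2
from cell import bot
from scipy.spatial.transform import Rotation as R
from scipy.optimize import least_squares
C={n:bot.get_calibration(n) for n in("side","top")}
def proj(n,P):
    c=C[n];return cv2.projectPoints(np.asarray(P,float).reshape(-1,3),c["rvec"],c["tvec"],c["camera_matrix"],None)[0][:,0]
def ray(n,uv,z):
    c=C[n];Rm=cv2.Rodrigues(c["rvec"])[0];o=-Rm.T@c["tvec"]
    d=Rm.T@np.linalg.inv(c["camera_matrix"])@np.array([uv[0],uv[1],1.]);return o+d*(z-o[2])/d[2]
E
python3 - <<'E'
from h import *
T=lambda u,v:np.array([230+u/6-.5+.08,120+v/6-.42])
S=lambda u,v:np.array([285+u/4.6-.4,105+v/4.6-.4])
obj=np.array([[.101,.153,.156],[-.101,.153,.156],[.101,-.153,.110],[-.101,-.153,.110]])
to=[T(80,205),T(188,535),T(590,64),T(702,378)]
so=[S(320,42),S(57,112),S(548,356),S(262,457)]
def bw(p,P):
    c,s=np.cos(p[2]),np.sin(p[2]);P=np.asarray(P);return np.c_[p[0]+c*P[:,0]-s*P[:,1],p[1]+s*P[:,0]+c*P[:,1],P[:,2]]
f=lambda p:np.r_[(proj("top",bw(p,obj))-to).ravel(),(proj("side",bw(p,obj))-so).ravel()]
r=least_squares(f,[.6,.1,.2]);print(r.x,np.degrees(r.x[2]));print(r.fun.round(1))
p=r.x
def binc(w): 
    c,s=np.cos(p[2]),np.sin(p[2]);d=w[:2]-p[:2];return np.array([c*d[0]+s*d[1],-s*d[0]+c*d[1]])*1000
print("cams",[(-cv2.Rodrigues(C[n]["rvec"])[0].T@C[n]["tvec"]).round(2) for n in C])
for nm,n,uv,z in [("cap tip top","top",T(190,352),.028+.014),("capT edge","top",T(190,352),.028),("base top far","top",T(458,230),.05),("base top near","top",T(472,300),.05),("shoulder far","top",T(240,297),.05),("shoulder near","top",T(262,358),.05),
 ("div face far","top",T(488,158),.074),("div near bottom","top",T(540,328),.074),("fin end","top",T(606,192),.09),("jar","top",T(305,463),.068),
 ("S shoulder L","side",S(237,262),.05),("S shoulder R","side",S(290,232),.05),("S base R","side",S(380,345),.05),("S base L","side",S(310,368),.05),("S jar","side",S(147,262),.068),
 ("S divL","side",S(313,382),.074),("S divR","side",S(450,342),.074),]:
    print(nm,binc(ray(n,uv,z)).round(1),ray(n,uv,z).round(3))
# overlay
for n in("top","side"):
    im=cv2.imread(f"pics/{n}0.png");k=5
    sel=(slice(115,225),slice(230,360)) if n=="top" else (slice(105,225),slice(285,415))
    a=cv2.resize(im[sel],None,fx=k,fy=k,interpolation=cv2.INTER_CUBIC)
    def L(P):
        q=(proj(n,bw(p,P))-[sel[1].start,sel[0].start]+.5)*k
        cv2.polylines(a,[q.astype(int)],True,(0,255,0),1)
    L([[x,y,.006] for x,y in((.095,.15),(-.095,.15),(-.095,-.15),(.095,-.15))])
    L([[x,.15,z] for x,z in((.095,.006),(-.095,.006),(-.095,.156),(.095,.156))])
    cv2.imwrite(f"pics/{n}ov.png",a)
E
```

```text
[0.55209421 0.04163589 0.35769395] 20.494353725243133
[ 0.8 -0.2  0.4 -0.5 -0.6  0.2 -0.6 -0.2 -0.4  0.1  0.3  0.4 -0.8  0.6
  0.3 -0.6]
cams [array([ 0.35, -1.03,  1.05]), array([ 0.19, -0.06,  1.53])]
cap tip top [ 28.5 129.7] [0.533 0.173 0.042]
capT edge [ 32.2 130.6] [0.537 0.175 0.028]
base top far [ 46.1 -51. ] [0.613 0.01  0.05 ]
base top near [  1.1 -45. ] [ 0.569 -0.     0.05 ]
shoulder far [49.4 89.5] [0.567 0.143 0.05 ]
shoulder near [ 8.4 88.5] [0.529 0.127 0.05 ]
div face far [ 76.5 -81.5] [ 0.652 -0.008  0.074]
div near bottom [-34.7 -77.1] [ 0.547 -0.043  0.074]
fin end [  28.3 -140.7] [ 0.628 -0.08   0.09 ]
jar [-66.2  83. ] [0.461 0.096 0.068]
S shoulder L [-0.2 72. ] [0.527 0.109 0.05 ]
S shoulder R [49.5 85.3] [0.569 0.139 0.05 ]
S base R [ 49. -45.] [0.614 0.017 0.05 ]
S base L [ -5.2 -45. ] [ 0.563 -0.002  0.05 ]
S jar [-67.4  79.8] [0.461 0.093 0.068]
S divL [-23.2 -78.8] [ 0.558 -0.04   0.074]
S divR [ 78.2 -83.2] [ 0.654 -0.009  0.074]
```

View pics/topov.png

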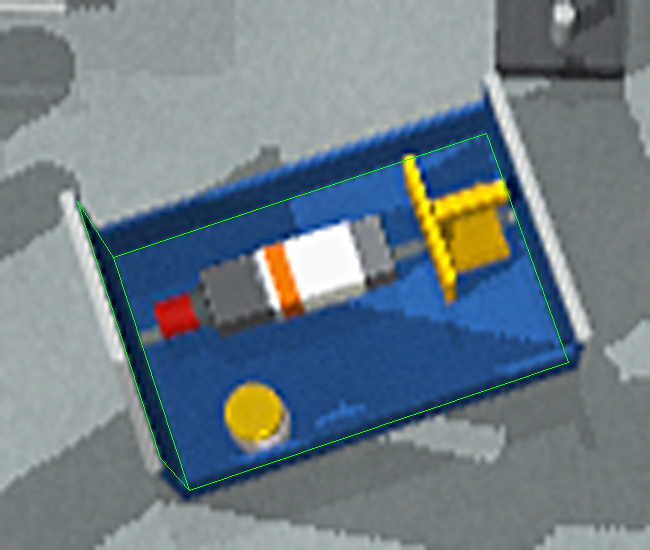

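View pics/sideov.png

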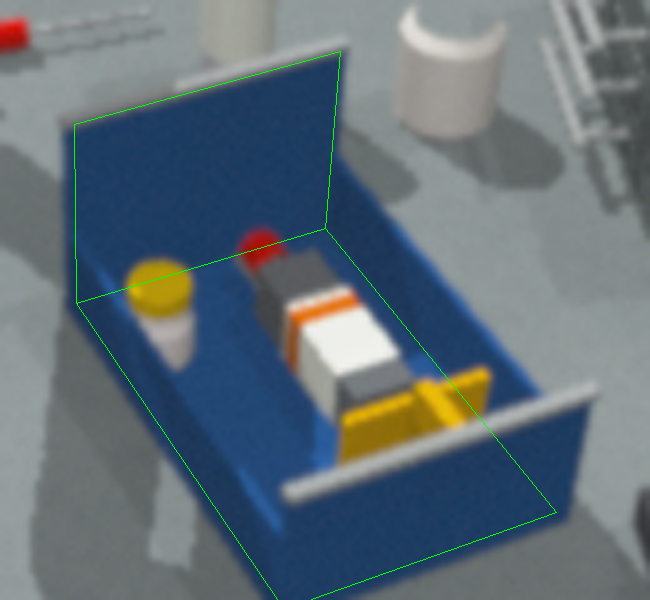

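Close crop confirms it: grey body, white label, orange band, red cap, lying in the bin lane behind the divider. The bin fit lands within about 0.8 px. In bin coordinates: bottle axis at x≈26 mm, base at y≈-48, cap top at y≈131 (180 mm long as expected, 19 mm short of the wall), divider face y≈-80, jar (-67, 81). I'll write a move planner and go above the bin.

```bash
cat >> h.py <<'E'
BIN=np.array([.5521,.0416,.3577])
def b2w(b): # bin mm -> world m
    c,s=np.cos(BIN[2]),np.sin(BIN[2]);b=np.asarray(b,float)/1000
    return np.array([BIN[0]+c*b[0]-s*b[1],BIN[1]+s*b[0]+c*b[1],b[2]])
def w2b(w):
    c,s=np.cos(BIN[2]),np.sin(BIN[2]);d=np.asarray(w)[:2]-BIN[:2];return np.array([c*d[0]+s*d[1],-s*d[0]+c*d[1],w[2]])*1000
def tool(phi): # tilt phi deg: 0=down; + : tool z leans toward +y (body back to -y). tool y = bin x
    f=np.radians(phi);Rb=R.from_euler('z',BIN[2])
    z=np.array([0,np.sin(f),-np.cos(f)]);y=np.array([1.,0,0]);x=np.cross(y,z)
    return Rb*R.from_matrix(np.c_[x,y,z])
def cur():
    o=bot.get_obs();return np.array(o["position"]),R.from_euler('xyz',o["ee_rot"]),o
def rows(targets): # list of (bin TCP mm, phi)
    p,r,o=cur();out=[]
    for b,phi in targets:
        d=r.inv().apply(b2w(b)-p)*100; w=(r.inv()*tool(phi)).as_rotvec(degrees=True)
        out.append([[round(float(v),2) for v in d],[round(float(v),1) for v in w]])
    return out
def show(targets):
    print(str(rows(targets)).replace(" ",""))
def st():
    p,r,o=cur();z=r.apply([0,0,1]);zb=R.from_euler('z',-BIN[2]).apply(z);y=R.from_euler('z',-BIN[2]).apply(r.apply([0,1,0]))
    print("t",round(o["clock"],2),"bin",w2b(p).round(1),"tilt",round(np.degrees(np.arctan2(zb[1],-zb[2])),1),"yaxis",y.round(3),"q",o["joints"].round(3),"F",o["wrist_force"].round(1),"op",round(o["opening"]*1000,1))
E
python3 - <<'E'
from h import *
st()
print(tool(0).as_euler('xyz'))
show([((26,55,260),0)])
print(w2b(ray("top",(195,163),.17)))
E
```

```text
t 0.1 bin [-187.2  644.8  230.5] tilt -0.1 yaxis [ 0.575  0.818 -0.002] q [ 1.201  0.359  1.511  0.     1.272 -0.115] F [ 0.6  0.3 -0.8] op 85.2
[3.14159265 0.         1.92849633]
[[[-51.35,-36.01,-2.9],[-0.1,0.0,54.9]]]
[118.55882451 318.8574937  170.        ]
```

carry_out(steps=[[[-51.3, -36, -5], [0, 0, 54.9]], [[-51.3, -36, -5], [0, 0, 54.9]], [[-51.3, -36, -5], [0, 0, 54.9]], [[-51.3, -36, -5], [0, 0, 54.9]], [[-51.3, -36, -5], [0, 0, 54.9]], [[-51.3, -36, -5], [0, 0, 54.9]], [[-51.3, -36, -5], [0, 0, 54.9]], [[-51.3, -36, -5], [0, 0, 54.9]]], grip=0)

```text
clock: 0.77
position: [0.3669, 0.3255, 0.2578]
ee_rot: [-3.141, 0.0, 1.923]
wrist_force: [1.4, -0.0, -1.0]
opening: 0.0853
```

Run:
```python
from h import *
st()
show([((26,55,280),0),((26,55,280),25),((26,30,300),50)])
```

```text
t 0.77 bin [-74.1 330.7 257.8] tilt -0.0 yaxis [ 1.    -0.006 -0.   ] q [ 0.585  0.175  1.703 -0.     1.265  0.233] F [ 1.4 -0.  -1. ] op 85.3
[[[-27.51,10.17,-2.22],[-0.0,0.0,-0.3]],[[-27.51,10.17,-2.22],[0.0,25.0,-0.3]],[[-30.01,10.18,-4.22],[0.1,50.0,-0.3]]]
```

carry_out(steps=[[[-27.5, 10.2, -2.2], [0, 0, 0]], [[-27.5, 10.2, -2.2], [0, 0, 0]], [[-27.5, 10.2, -2.2], [0, 0, 0]], [[-27.5, 10.2, -2.2], [0, 10, 0]], [[-27.5, 10.2, -2.2], [0, 20, 0]], [[-28, 10.2, -2.5], [0, 30, 0]], [[-29, 10.2, -3.0], [0, 30, 0]], [[-30, 10.2, -4], [0, 40, 0]]])

```text
clock: 1.43
position: [0.5682, 0.0795, 0.298]
ee_rot: [3.139, -0.6, 1.929]
wrist_force: [0.2, 1.5, -0.8]
opening: 0.0853
```

Run:
```python
from h import *
st()
show([((26,30,300),52)])
```

```text
t 1.43 bin [ 28.3  29.9 298. ] tilt 34.4 yaxis [ 1.    -0.001  0.002] q [-0.288  0.432  1.389  0.473  1.694 -0.676] F [ 0.2  1.5 -0.8] op 85.3
[[[0.12,-0.23,-0.16],[0.1,17.6,0.1]]]
```

Run:
```python
from h import *
st()
show([((27,57,180),0),((27,57,90),0),((27,57,17),0)])
```

```text
t 1.43 bin [ 28.3  29.9 298. ] tilt 34.4 yaxis [ 1.    -0.001  0.002] q [-0.288  0.432  1.389  0.473  1.694 -0.676] F [ 0.2  1.5 -0.8] op 85.3
[[[-4.43,-0.16,11.27],[0.1,-34.4,-0.0]],[[-9.51,-0.19,18.7],[0.1,-34.4,-0.0]],[[-13.63,-0.2,24.72],[0.1,-34.4,-0.0]]]
```

carry_out(steps=[[[-1.5, -0.1, 3.5], [0, -7, 0]], [[-3, -0.1, 7], [0, -14, 0]], [[-4.43, -0.16, 11.27], [0, -21, 0]], [[-4.43, -0.16, 11.27], [0, -28, 0]], [[-4.43, -0.16, 11.27], [0, -34.4, 0]], [[-6.5, -0.17, 14.3], [0, -34.4, 0]], [[-8.5, -0.18, 17.2], [0, -34.4, 0]], [[-9.5, -0.19, 18.7], [0, -34.4, 0]]])

```text
clock: 2.1
position: [0.5535, 0.1065, 0.0866]
ee_rot: [-3.138, 0.005, 1.931]
wrist_force: [-0.8, 0.2, 0.0]
opening: 0.0856
```

Run:
```python
from h import *
st()
show([((27,57,90),0),((27,57,50),0),((27,57,17),0)])
for n,s in(("top",(120,220,230,360)),("side",(90,225,275,415))):
    a=bot.snapshot(n)[s[0]:s[1],s[2]:s[3],::-1];cv2.imwrite(f"pics/{n}1.png",cv2.resize(a,None,fx=4,fy=4,interpolation=cv2.INTER_CUBIC))
```

```text
t 2.1 bin [24.  60.3 86.6] tilt -0.3 yaxis [ 1.     0.002 -0.004] q [ 0.072  0.478  1.736 -0.008  0.93  -0.283] F [-0.8  0.2  0. ] op 85.6
[[[-0.33,0.29,-0.34],[-0.2,0.3,0.1]],[[-0.31,0.31,3.66],[-0.2,0.3,0.1]],[[-0.3,0.32,6.96],[-0.2,0.3,0.1]]]
```

View pics/side1.png

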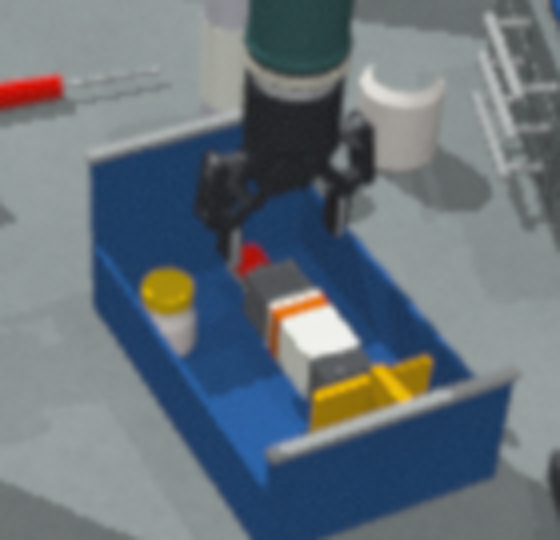

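View pics/top1.png

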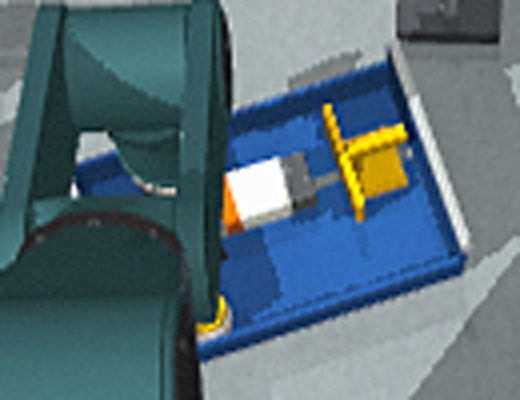

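Side view: gripper above the bottle near its shoulder (crop ~(260,240)), straddling the lane, with the jar clear to the left at (165,310).

Run:
```python
from h import *
st();print(cur()[2]["dq"].round(3))
show([((27,57,90),0),((27,57,50),0),((27,57,17),0)])
```

```text
t 2.2 bin [22.8 60.  86.2] tilt -0.2 yaxis [ 1.     0.001 -0.008] q [ 0.07   0.479  1.736 -0.008  0.933 -0.283] F [-0.1 -0.5 -0.4] op 85.3
[-0.01  -0.05  -0.06   0.002  0.049 -0.   ]
[[[-0.3,0.42,-0.38],[-0.5,0.2,0.0]],[[-0.29,0.45,3.62],[-0.5,0.2,0.0]],[[-0.27,0.48,6.92],[-0.5,0.2,0.0]]]
```

carry_out(steps=[[[-0.3, 0.42, 0], [-0.2, 0.2, 0]], [[-0.3, 0.44, 2], [-0.4, 0.2, 0]], [[-0.3, 0.45, 4], [-0.4, 0.2, 0]], [[-0.3, 0.45, 5.5], [-0.4, 0.2, 0]], [[-0.3, 0.45, 6.5], [-0.4, 0.2, 0]], [[-0.3, 0.45, 6.8], [-0.4, 0.2, 0]], [[-0.3, 0.45, 6.8], [-0.4, 0.2, 0]]])

```text
clock: 2.78
position: [0.5622, 0.1038, 0.0221]
ee_rot: [3.134, 0.003, 1.928]
wrist_force: [0.5, -0.3, 0.0]
opening: 0.0855
```

Run:
```python
from h import *
st()
for n,s in(("side",(90,225,275,415)),):
    a=bot.snapshot(n)[s[0]:s[1],s[2]:s[3],::-1];cv2.imwrite(f"pics/{n}2.png",cv2.resize(a,None,fx=4,fy=4,interpolation=cv2.INTER_CUBIC))
st()
```

```text
t 2.78 bin [31.2 54.8 22.1] tilt -0.2 yaxis [ 1.    -0.     0.007] q [ 6.200e-02  5.770e-01  1.769e+00 -1.000e-03  7.870e-01 -2.950e-01] F [ 0.5 -0.3  0. ] op 85.5
t 2.83 bin [31.5 54.8 22.6] tilt -0.2 yaxis [ 1.    -0.     0.008] q [ 6.200e-02  5.770e-01  1.769e+00 -1.000e-03  7.870e-01 -2.950e-01] F [ 0.5 -0.8  0.7] op 85.7
```

View pics/side2.png

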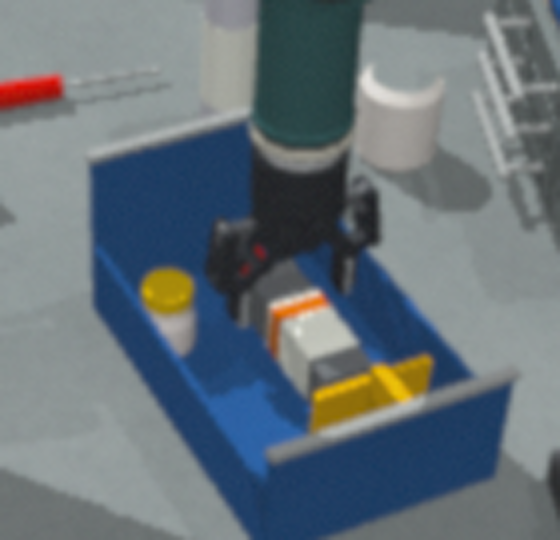

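carry_out(steps=[[[0.1, -0.2, 0.2], [0.2, 0, 0]], [[0.2, -0.45, 0.4], [0.4, 0.2, 0]], [[0.2, -0.45, 0.5], [0.4, 0.2, 0]], [[0.2, -0.45, 0.5], [0.4, 0.2, 0]]])

```text
clock: 3.17
position: [0.5564, 0.1044, 0.0168]
ee_rot: [-3.141, -0.001, 1.929]
wrist_force: [-0.2, -0.3, 0.0]
opening: 0.0854
```

Run:
```python
from h import *
st()
```

```text
t 3.17 bin [26.  57.3 16.8] tilt 0.0 yaxis [ 1.  0. -0.] q [ 6.300e-02  5.830e-01  1.778e+00  1.000e-03  7.810e-01 -2.960e-01] F [-0.2 -0.3  0. ] op 85.4
```

Good. Close.

carry_out(steps=[[[0, 0, 0], [0, 0, 0]], [[0, 0, 0], [0, 0, 0]], [[0, 0, 0], [0, 0, 0]], [[0, 0, 0], [0, 0, 0]], [[0, 0, 0], [0, 0, 0]], [[0, 0, 0], [0, 0, 0]], [[0, 0, 0], [0, 0, 0]], [[0, 0, 0], [0, 0, 0]]], grip=255)

```text
clock: 3.83
position: [0.5572, 0.1044, 0.0171]
ee_rot: [3.141, -0.0, 1.929]
wrist_force: [0.3, 1.2, 5.1]
opening: 0.0432
```

```bash
cat >> h.py <<'E'
# bottle pose by pivot: front-bottom edge (y,z) in bin mm, angle th deg (0 lying, 90 standing)
def axis(th): t=np.radians(th);return np.array([np.cos(t),np.sin(t)]),np.array([np.sin(t),-np.cos(t)])  # a, under-dir n
def pt(piv,th,s,off): # point at s along from base, off toward underside from the axis
    a,n=axis(th);return np.array(piv)-22*n+s*a+off*n
E
python3 - <<'E'
from h import *
st()
# held: TCP relative to bottle: s0, off0 (lying th=0 : n=-z)
base=-48.; tcp=(57.3,16.8); s0=tcp[0]-base; off0=28-tcp[1]
print(s0,off0)
prev=None
for th in (0,8,16,24,32,40,46,50,52):
    c,s=np.cos(np.radians(th)),np.sin(np.radians(th))
    f=th/52; 
    ymax=150-180*c+8*s
    print(th,"pivot ymax",round(ymax,1))
E
```

```text
t 3.83 bin [26.7 57.1 17.1] tilt 0.0 yaxis [1.    0.    0.001] q [ 6.300e-02  5.830e-01  1.777e+00  1.000e-03  7.810e-01 -2.960e-01] F [0.3 1.2 5.1] op 43.2
105.3 11.2
0 pivot ymax -30.0
8 pivot ymax -27.1
16 pivot ymax -20.8
24 pivot ymax -11.2
32 pivot ymax 1.6
40 pivot ymax 17.3
46 pivot ymax 30.7
50 pivot ymax 40.4
52 pivot ymax 45.5
```

```bash
cat >> h.py <<'E'
def traj(ps,s0,off0,rel0,x=26.): # ps list of (th,pivy,pivz); tool tilt = th+rel0
    return [((x,*pt((py,pz),th,s0,off0)),th+rel0) for th,py,pz in ps]
E
python3 - <<'E'
from h import *
def yl(th,m):
    c,s=np.cos(np.radians(th)),np.sin(np.radians(th));return max(-48,150-180*c+8*s-m)
ps=[(0,-48,9),(2,-48,11),(6,-46,12),(10,-43,12),(14,-38,12),(18,-33,12),(22,-28,12),(26,yl(26,14),12)]
print([p[1] for p in ps])
show(traj(ps,105.3,11.2,0))
E
```

```text
[-48, -48, -46, -43, -38, -33, -28, np.float64(-22.275959159537447)]
[[[0.02,-0.07,-0.27],[0.1,-0.0,0.0]],[[-0.02,-0.07,-0.84],[0.1,2.0,0.0]],[[0.05,-0.07,-1.67],[0.0,6.0,0.0]],[[0.17,-0.07,-2.38],[0.0,10.0,0.0]],[[0.45,-0.07,-3.09],[0.0,14.0,0.0]],[[0.67,-0.07,-3.77],[0.0,18.0,0.0]],[[0.85,-0.07,-4.44],[0.0,22.0,0.0]],[[1.06,-0.07,-5.08],[0.0,26.0,0.0]]]
```

carry_out(steps=[[[0, 0, -0.3], [0, 0, 0]], [[0, 0, -0.84], [0, 2, 0]], [[0.05, 0, -1.67], [0, 6, 0]], [[0.17, 0, -2.38], [0, 10, 0]], [[0.45, 0, -3.09], [0, 14, 0]], [[0.67, 0, -3.77], [0, 18, 0]], [[0.85, 0, -4.44], [0, 22, 0]], [[1.06, 0, -5.08], [0, 26, 0]]])

```text
clock: 4.5
position: [0.5524, 0.1141, 0.0678]
ee_rot: [-3.141, -0.458, 1.929]
wrist_force: [0.4, 0.0, -2.7]
opening: 0.0433
```

Run:
```python
from h import *
st()
for n,s in(("side",(90,225,275,415)),("top",(120,220,230,360))):
    a=bot.snapshot(n)[s[0]:s[1],s[2]:s[3],::-1];cv2.imwrite(f"pics/{n}3.png",cv2.resize(a,None,fx=4,fy=4,interpolation=cv2.INTER_CUBIC))
st()
```

```text
t 4.5 bin [25.7 67.8 67.8] tilt 26.2 yaxis [ 1.  0. -0.] q [-0.179  0.609  1.665  0.429  1.152 -0.769] F [ 0.4  0.  -2.7] op 43.3
t 4.6 bin [26.1 65.9 66.8] tilt 26.1 yaxis [ 1.    -0.003 -0.001] q [-0.18   0.61   1.664  0.427  1.15  -0.767] F [-0.2 -0.8 -2.7] op 42.8
```

View pics/side3.png

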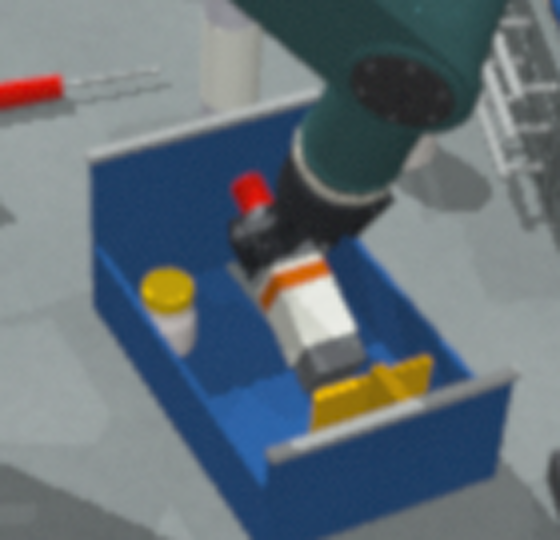

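View pics/top3.png

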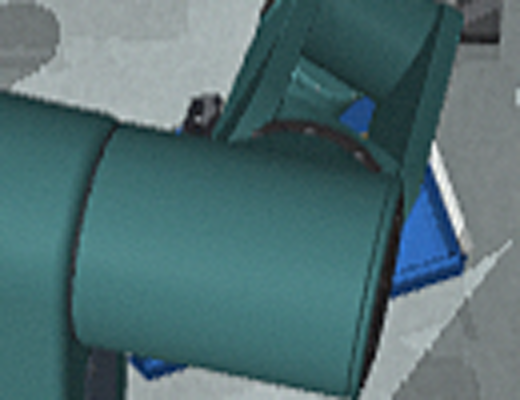

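Side view: bottle held at about 26° slant, cap (crop (250,190)) rising towards the tall wall, base still just above the floor behind it. Continuing to about 50°.

Run:
```python
from h import *
def yl(th,m):
    c,s=np.cos(np.radians(th)),np.sin(np.radians(th));return 150-180*c+8*s-m
print(traj([(26,yl(26,14),12)],105.3,11.2,0))
ps=[(26+3.25*i,yl(26+3.25*i,14-.5*i),12-.4*i) for i in range(1,9)]
print(ps[-1]);show(traj(ps,105.3,11.2,0))
```

```text
[((26.0, np.float64(67.6326455304428), np.float64(67.86745745692086)), 26)]
(52.0, np.float64(35.485020470235284), 8.8)
[[[0.62,-0.01,-0.33],[0.0,3.2,-0.2]],[[1.04,-0.01,-0.61],[0.0,6.4,-0.2]],[[1.47,-0.01,-0.87],[0.0,9.7,-0.2]],[[1.91,-0.01,-1.09],[0.0,12.9,-0.2]],[[2.35,-0.01,-1.29],[0.0,16.2,-0.2]],[[2.81,-0.01,-1.46],[0.0,19.4,-0.2]],[[3.26,-0.01,-1.59],[0.0,22.7,-0.2]],[[3.72,-0.02,-1.7],[0.0,25.9,-0.2]]]
```

carry_out(steps=[[[0.45, 0, -0.3], [0, 3.2, 0]], [[0.9, 0, -0.58], [0, 6.4, 0]], [[1.32, 0, -0.82], [0, 9.7, 0]], [[1.76, 0, -1.04], [0, 12.9, 0]], [[2.2, 0, -1.24], [0, 16.2, 0]], [[2.66, 0, -1.41], [0, 19.4, 0]], [[3.1, 0, -1.54], [0, 22.7, 0]], [[3.56, 0, -1.65], [0, 25.9, 0]]])

```text
clock: 5.27
position: [0.5435, 0.1377, 0.0972]
ee_rot: [-3.138, -0.906, 1.926]
wrist_force: [0.7, -0.3, -2.0]
opening: 0.0436
```

Run:
```python
from h import *
st()
for n,s in(("side",(90,225,275,415)),("top",(120,220,230,360))):
    a=bot.snapshot(n)[s[0]:s[1],s[2]:s[3],::-1];cv2.imwrite(f"pics/{n}4.png",cv2.resize(a,None,fx=4,fy=4,interpolation=cv2.INTER_CUBIC))
st()
p=traj([(52,35.5,8.8)],105.3,11.2,0);print(p)
```

```text
t 5.27 bin [25.6 93.  97.2] tilt 51.9 yaxis [ 1.     0.001 -0.002] q [-0.313  0.763  1.572  0.665  1.498 -0.966] F [ 0.7 -0.3 -2. ] op 43.6
t 5.37 bin [25.1 92.8 96. ] tilt 51.9 yaxis [ 1.     0.    -0.004] q [-0.313  0.765  1.573  0.664  1.497 -0.966] F [-1.1 -0.8 -3.2] op 43.4
[((26.0, np.float64(91.81863721283922), np.float64(98.42667628830493)), 52)]
```

View pics/side4.png

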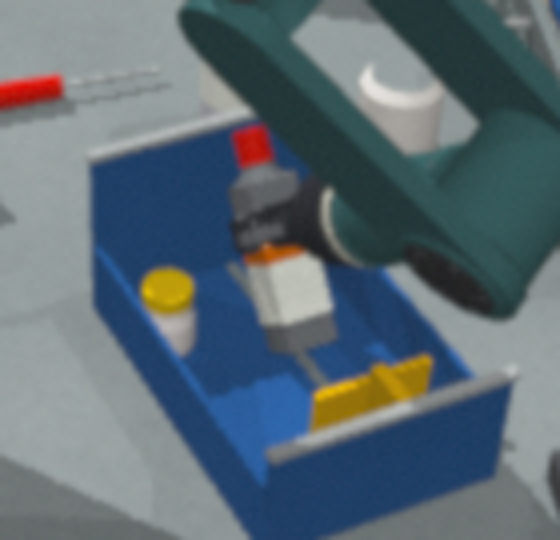

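View pics/top4.png

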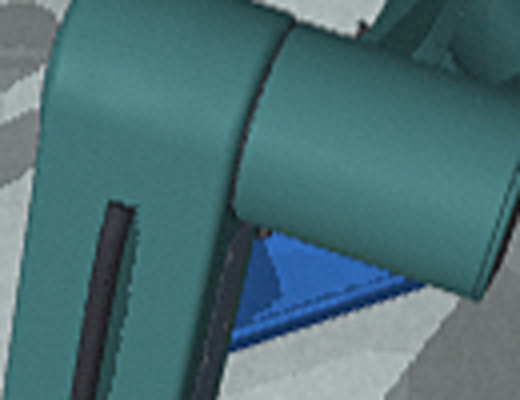

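Held at 52°, cap just short of the tall wall (crop (252,147)), base near floor. Ease to 49.5° so that the rim meets the wall below its top, then creep on with force checks.

Run:
```python
from h import *
st()
show(traj([(51,35,7.5),(49.5,34,7),(49.5,35.5,6.5),(49.5,37,6)],105.3,11.2,0))
```

```text
t 5.37 bin [25.1 92.8 96. ] tilt 51.9 yaxis [ 1.     0.    -0.004] q [-0.313  0.765  1.573  0.664  1.497 -0.966] F [-1.1 -0.8 -3.2] op 43.4
[[[0.02,0.09,-0.0],[-0.2,-0.9,-0.2]],[[-0.06,0.09,0.23],[-0.2,-2.4,-0.2]],[[-0.01,0.09,0.38],[-0.2,-2.4,-0.2]],[[0.04,0.09,0.53],[-0.2,-2.4,-0.2]]]
```

carry_out(steps=[[[0, 0, 0], [0, -0.9, 0]], [[-0.06, 0, 0.23], [0, -2.4, 0]], [[0, 0, 0.38], [0, -2.4, 0]], [[0.04, 0, 0.53], [0, -2.4, 0]], [[0.04, 0, 0.53], [0, -2.4, 0]]])

```text
clock: 5.78
position: [0.5422, 0.1423, 0.0954]
ee_rot: [3.141, -0.864, 1.93]
wrist_force: [-0.2, -1.0, -2.4]
opening: 0.0433
```

Run:
```python
from h import *
st();print(R.from_euler('z',-BIN[2]).apply(cur()[2]["wrist_force"]).round(1))
print(traj([(49.5,37,6)],105.3,11.2,0))
show(traj([(49.5,38,5.5),(49.5,39.5,5.5),(49.5,41,5.5)],105.3,11.2,0))
```

```text
t 5.78 bin [26.  97.8 95.4] tilt 49.5 yaxis [1.    0.001 0.   ] q [-0.295  0.741  1.589  0.653  1.459 -0.953] F [-0.2 -1.  -2.4] op 43.3
[-0.5 -0.9 -2.4]
[((26.0, np.float64(97.174495060688), np.float64(93.08478709964925)), 49.5)]
[[[-0.19,-0.0,0.21],[-0.1,0.0,0.1]],[[-0.1,-0.0,0.33],[-0.1,0.0,0.1]],[[0.0,-0.0,0.44],[-0.1,0.0,0.1]]]
```

carry_out(steps=[[[-0.08, 0, 0.065], [0, 0, 0]], [[-0.15, 0, 0.13], [0, 0, 0]], [[-0.23, 0, 0.195], [0, 0, 0]], [[-0.23, 0, 0.195], [0, 0, 0]]])

```text
clock: 6.12
position: [0.5427, 0.1419, 0.0929]
ee_rot: [3.141, -0.867, 1.929]
wrist_force: [-0.2, -1.1, 5.9]
opening: 0.0432
```

Run:
```python
from h import *
st();print(R.from_euler('z',-BIN[2]).apply(cur()[2]["wrist_force"]).round(1))
```

```text
t 6.12 bin [26.3 97.2 92.9] tilt 49.7 yaxis [1. 0. 0.] q [-0.297  0.746  1.588  0.654  1.458 -0.956] F [-0.2 -1.1  5.9] op 43.2
[-0.6 -1.   5.9]
```

carry_out(steps=[[[0.12, 0, 0.03], [0, 0, 0]], [[0.18, 0, 0.1], [0, 0, 0]], [[0.25, 0, 0.18], [0, 0, 0]], [[0.25, 0, 0.18], [0, 0, 0]]])

```text
clock: 6.45
position: [0.5422, 0.1441, 0.0928]
ee_rot: [3.141, -0.864, 1.929]
wrist_force: [1.6, -3.1, 3.5]
opening: 0.043
```

Run:
```python
from h import *
st();print(R.from_euler('z',-BIN[2]).apply(cur()[2]["wrist_force"]).round(1))
n="side";s=(90,225,275,415)
a=bot.snapshot(n)[s[0]:s[1],s[2]:s[3],::-1];cv2.imwrite(f"pics/{n}5.png",cv2.resize(a,None,fx=4,fy=4,interpolation=cv2.INTER_CUBIC))
```

```text
t 6.45 bin [26.6 99.5 92.8] tilt 49.5 yaxis [ 1.    -0.     0.001] q [-0.293  0.744  1.592  0.656  1.452 -0.955] F [ 1.6 -3.1  3.5] op 43.0
[ 0.4 -3.5  3.5]
```

View pics/side5.png

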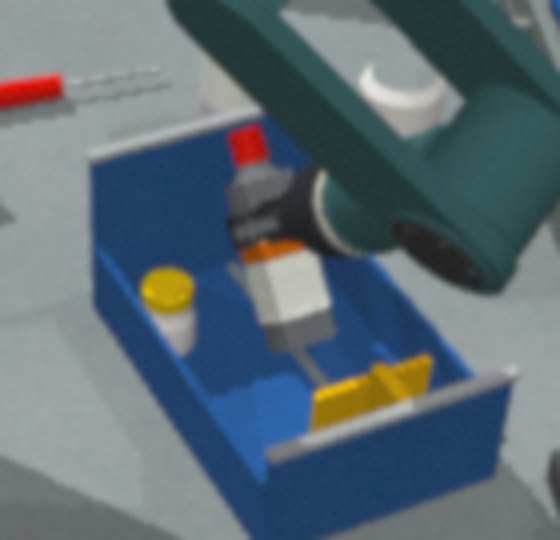

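carry_out(steps=[[[0.1, 0, 0.07], [0, 0, 0]], [[0.17, 0, 0.14], [0, 0, 0]], [[0.23, 0, 0.2], [0, 0, 0]], [[0.23, 0, 0.2], [0, 0, 0]]])

```text
clock: 6.83
position: [0.5414, 0.1461, 0.0929]
ee_rot: [3.141, -0.862, 1.929]
wrist_force: [2.3, -8.0, 1.9]
opening: 0.0432
```

Run:
```python
from h import *
st();print(R.from_euler('z',-BIN[2]).apply(cur()[2]["wrist_force"]).round(1),cur()[2]["torque"])
```

```text
t 6.83 bin [ 26.5 101.7  92.9] tilt 49.4 yaxis [ 1.    -0.     0.001] q [-0.29   0.742  1.595  0.657  1.449 -0.954] F [ 2.3 -8.   1.9] op 43.2
[-0.6 -8.3  1.9] [-1.02344718 -0.17130772  0.08805877]
```

carry_out(steps=[[[-0.05, 0, -0.06], [0, 0, 0]], [[-0.05, 0, -0.06], [0, 0, 0]]])

```text
clock: 7.0
position: [0.5414, 0.146, 0.0929]
ee_rot: [3.141, -0.864, 1.929]
wrist_force: [2.0, -6.0, 1.1]
opening: 0.0434
```

carry_out(steps=[[[0, 0, 0], [0, 0, 0]], [[0, 0, 0], [0, 0, 0]], [[0, 0, 0], [0, 0, 0]], [[0, 0, 0], [0, 0, 0]], [[0, 0, 0], [0, 0, 0]]], grip=20)

```text
clock: 7.42
position: [0.5404, 0.1468, 0.0931]
ee_rot: [-3.14, -0.865, 1.928]
wrist_force: [-0.1, -0.8, -0.3]
opening: 0.0783
```

Run:
```python
from h import *
st();print(R.from_euler('z',-BIN[2]).apply(cur()[2]["wrist_force"]).round(1),cur()[2]["torque"])
n="side";s=(90,225,275,415)
a=bot.snapshot(n)[s[0]:s[1],s[2]:s[3],::-1];cv2.imwrite(f"pics/{n}6.png",cv2.resize(a,None,fx=4,fy=4,interpolation=cv2.INTER_CUBIC))
```

```text
t 7.42 bin [ 25.8 102.7  93.1] tilt 49.6 yaxis [ 1.     0.001 -0.001] q [-0.29   0.743  1.596  0.657  1.451 -0.954] F [-0.1 -0.8 -0.3] op 78.3
[-0.4 -0.7 -0.3] [-0.37591279 -0.09236831 -0.0391131 ]
```

View pics/side6.png

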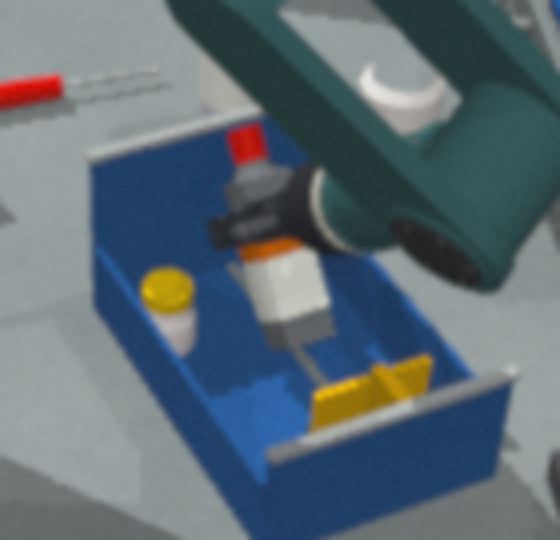

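Fingers open at 78 mm, bottle unchanged, leaning on the wall. I'll retreat and look.

carry_out(steps=[[[0, 0, -0.8], [0, 0, 0]], [[0, 0, -2], [0, 0, 0]], [[0, 0, -4], [0, 0, 0]], [[0, 0, -7], [0, 0, 0]], [[0, 0, -10], [0, 0, 0]], [[0, 0, -11], [0, 0, 0]], [[0, 0, -11], [0, 0, 0]]], grip=0)

```text
clock: 8.05
position: [0.5727, 0.0654, 0.1663]
ee_rot: [3.135, -0.861, 1.931]
wrist_force: [0.1, -1.2, 0.2]
opening: 0.0851
```

Run:
```python
from h import *
st()
for n,s in(("side",(90,225,275,415)),("top",(120,220,230,360))):
    a=bot.snapshot(n)[s[0]:s[1],s[2]:s[3],::-1];cv2.imwrite(f"pics/{n}7.png",cv2.resize(a,None,fx=4,fy=4,interpolation=cv2.INTER_CUBIC))
st()
```

```text
t 8.05 bin [ 27.6  15.1 166.3] tilt 49.3 yaxis [ 1.    -0.002  0.004] q [-0.389  0.693  1.445  0.596  1.653 -0.901] F [ 0.1 -1.2  0.2] op 85.1
t 8.15 bin [ 25.9  18.5 164.4] tilt 49.5 yaxis [ 1. -0. -0.] q [-0.386  0.695  1.45   0.597  1.651 -0.902] F [-0.7  0.9 -0.4] op 85.6
```

View pics/side7.png

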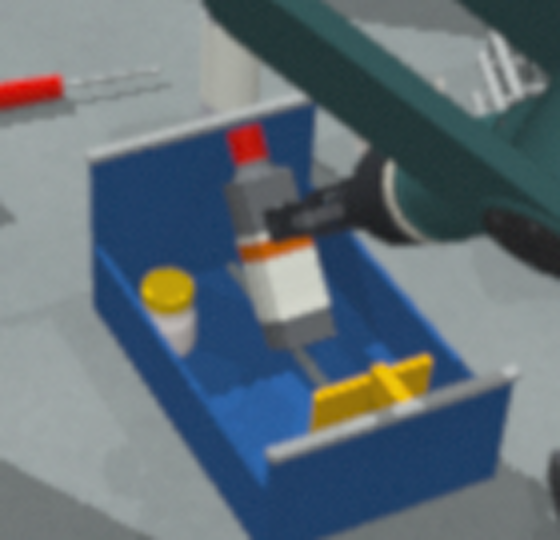

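View pics/top7.png

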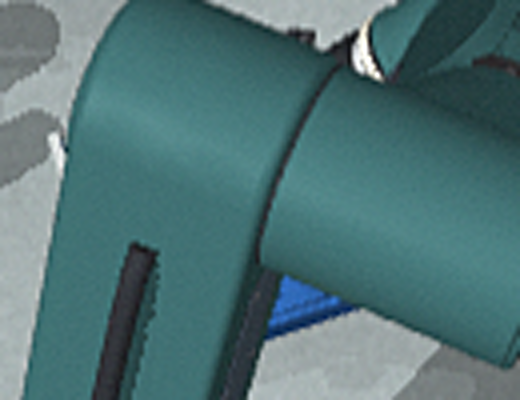

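```bash
cat >> h.py <<'E'
def grasp(piv,th,tilt,s,off,back=0,x=26.):
    g=pt(piv,th,s,off);f=np.radians(tilt);z=np.array([np.sin(f),-np.cos(f)]);t=g+(19-back)*z
    return ((x,*t),tilt)
E
python3 - <<'E'
from h import *
for nm,s,o in(("captop c",180,0),("cap low rim",180,14),("base c",0,0),("base back",0,-22),("shoulder back",140,-22)):
    q=pt((42,6),49.5,s,o);print(nm,q.round(1),((proj("side",[b2w((26,*q))])[0]-[275,90])*4).round(0))
g=[grasp((42,6),49.5,14.5,112,-4,b) for b in(100,60,0)];print(g)
st();show(g)
E
```

```text
captop c [142.2 157.2] [240. 124.]
cap low rim [152.8 148.1] [233. 126.]
base c [25.3 20.3] [298. 339.]
base back [ 8.5 34.6] [309. 339.]
shoulder back [ 99.5 141. ] [263. 170.]
[((26.0, np.float64(74.68684597897), np.float64(186.47107627441497)), 14.5), ((26.0, np.float64(84.70204614114766), np.float64(147.74517065929066)), 14.5), ((26.0, np.float64(99.72484638441415), np.float64(89.6563122366042)), 14.5)]
t 8.15 bin [ 25.9  18.5 164.4] tilt 49.5 yaxis [ 1. -0. -0.] q [-0.386  0.695  1.45   0.597  1.651 -0.902] F [-0.7  0.9 -0.4] op 85.6
[[[5.33,0.0,2.84],[-0.0,-35.0,-0.0]],[[3.03,0.0,6.12],[-0.0,-35.0,-0.0]],[[-0.42,0.01,11.03],[-0.0,-35.0,-0.0]]]
```

Run:
```python
from h import *
st();show([((26,25,185),42.5),((26,40,200),35.5),((26,50,200),28.5),((26,60,200),21.5),((26,70,200),14.5),((26,75,186.5),14.5)])
```

```text
t 8.15 bin [ 25.9  18.5 164.4] tilt 49.5 yaxis [ 1. -0. -0.] q [-0.386  0.695  1.45   0.597  1.651 -0.902] F [-0.7  0.9 -0.4] op 85.6
[[[1.99,0.01,-0.84],[0.0,-7.0,-0.0]],[[4.1,0.0,-0.67],[-0.0,-14.0,-0.0]],[[4.75,0.0,0.09],[-0.0,-21.0,-0.0]],[[5.4,0.0,0.85],[-0.0,-28.0,-0.0]],[[6.05,0.0,1.61],[-0.0,-35.0,-0.0]],[[5.35,0.0,2.86],[-0.0,-35.0,-0.0]]]
```

carry_out(steps=[[[2, 0, -0.84], [0, -7, 0]], [[4.1, 0, -0.67], [0, -14, 0]], [[4.75, 0, 0.1], [0, -21, 0]], [[5.4, 0, 0.85], [0, -28, 0]], [[6.05, 0, 1.6], [0, -35, 0]], [[5.35, 0, 2.86], [0, -35, 0]], [[5.35, 0, 2.86], [0, -35, 0]], [[5.35, 0, 2.86], [0, -35, 0]]])

```text
clock: 8.82
position: [0.5479, 0.1223, 0.1853]
ee_rot: [-3.137, -0.256, 1.93]
wrist_force: [-0.4, 0.2, 0.3]
opening: 0.0855
```

Run:
```python
from h import *
st()
for n,s in(("side",(90,225,275,415)),("top",(120,220,230,360))):
    a=bot.snapshot(n)[s[0]:s[1],s[2]:s[3],::-1];cv2.imwrite(f"pics/{n}8.png",cv2.resize(a,None,fx=4,fy=4,interpolation=cv2.INTER_CUBIC))
st()
show([grasp((42,6),49.5,14.5,112,-4,b) for b in(80,50,20,0)])
```

```text
t 8.82 bin [ 24.3  77.1 185.3] tilt 14.7 yaxis [ 1.     0.003 -0.004] q [-0.059  0.393  1.614  0.244  1.253 -0.51 ] F [-0.4  0.2  0.3] op 85.5
t 8.92 bin [ 25.6  74.8 185.8] tilt 14.6 yaxis [ 1.    -0.    -0.002] q [-0.062  0.394  1.612  0.244  1.253 -0.509] F [ 1.1 -0.9  0.8] op 85.5
[[[0.0,0.04,1.93],[-0.1,-0.1,-0.0]],[[-0.0,0.05,4.93],[-0.1,-0.1,-0.0]],[[-0.01,0.06,7.93],[-0.1,-0.1,-0.0]],[[-0.01,0.06,9.93],[-0.1,-0.1,-0.0]]]
```

View pics/side8.png

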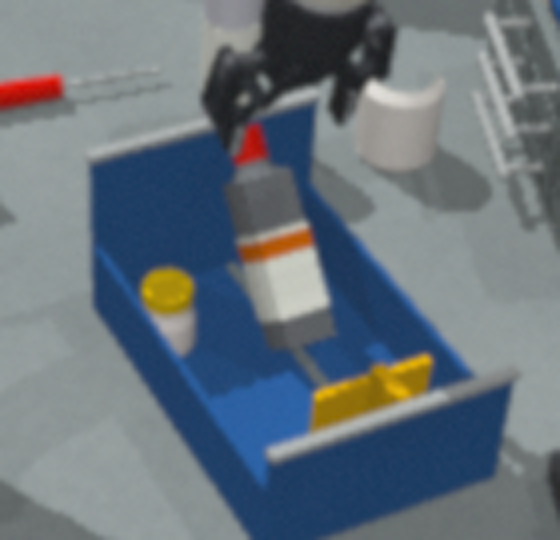

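The bottle stays propped, cap on the wall at crop (250,145), and the open fingers are above it. Descend and take the fresh hold.

carry_out(steps=[[[0, 0, 2], [0, 0, 0]], [[0, 0, 4], [0, 0, 0]], [[0, 0, 6], [0, 0, 0]], [[0, 0, 8], [0, 0, 0]], [[0, 0, 9.3], [0, 0, 0]], [[0, 0, 9.9], [0, 0, 0]], [[0, 0, 9.9], [0, 0, 0]], [[0, 0, 9.9], [0, 0, 0]]])

```text
clock: 9.58
position: [0.5421, 0.1434, 0.0907]
ee_rot: [-3.141, -0.254, 1.927]
wrist_force: [-0.3, 0.2, -0.4]
opening: 0.0857
```

Run:
```python
from h import *
st();print(grasp((42,6),49.5,14.5,112,-4,0))
n="side";s=(90,225,275,415)
a=bot.snapshot(n)[s[0]:s[1],s[2]:s[3],::-1];cv2.imwrite(f"pics/{n}9.png",cv2.resize(a,None,fx=4,fy=4,interpolation=cv2.INTER_CUBIC))
```

```text
t 9.58 bin [26.3 98.8 90.7] tilt 14.6 yaxis [ 1.    -0.001 -0.001] q [-0.023  0.503  1.713  0.274  1.039 -0.532] F [-0.3  0.2 -0.4] op 85.7
((26.0, np.float64(99.72484638441415), np.float64(89.6563122366042)), 14.5)
```

View pics/side9.png

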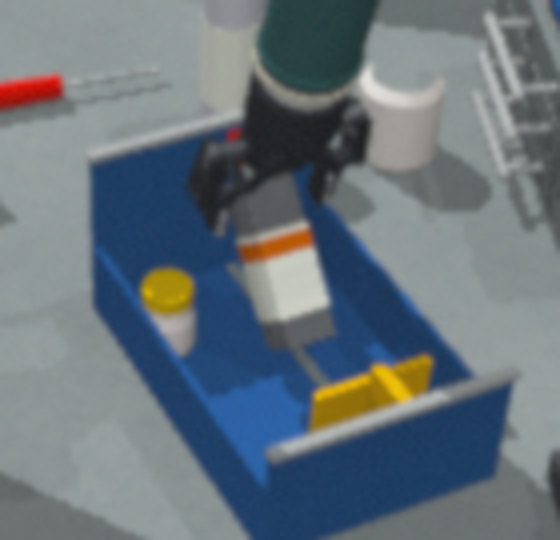

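carry_out(steps=[[[0, 0, 0], [0, 0, 0]], [[0, 0, 0], [0, 0, 0]], [[0, 0, 0], [0, 0, 0]], [[0, 0, 0], [0, 0, 0]], [[0, 0, 0], [0, 0, 0]], [[0, 0, 0], [0, 0, 0]], [[0, 0, 0], [0, 0, 0]], [[0, 0, 0], [0, 0, 0]]], grip=255)

```text
clock: 10.3
position: [0.5421, 0.1443, 0.0914]
ee_rot: [3.141, -0.253, 1.929]
wrist_force: [-0.4, -0.4, 6.3]
opening: 0.0429
```

Run:
```python
from h import *
st()
W=152.
def ymax(th):
    c,s=np.cos(np.radians(th)),np.sin(np.radians(th));a=W-180*c+8*s;b=W-140*c
    # neck/cap at wall top (z=156): underside line of cap at radius 14 -> conservative
    return min(a,b)
a,n=axis(49.5);tcp=np.array([99.,90.3]);d=tcp-(np.array((42,6))-22*n);s0,off0=d@a,d@n;print(s0,off0)
ps=[(49.5,40,8),(50.5,38,11)]
for th in np.linspace(54,86,11): ps.append((th,min(ymax(th)-8,999),12.))
ps+= [(88.5,W-8,12.),(90,W-7,11.)]
for i in ps: print([round(float(v),1) for v in i],round(ymax(i[0]),1))
T=traj(ps,s0,off0,14.5-49.5,x=26)
st();print(len(T));show(T[:7]);show(T[7:])
```

```text
t 10.3 bin [26.6 99.7 91.4] tilt 14.5 yaxis [1.    0.    0.001] q [-0.021  0.502  1.713  0.274  1.039 -0.532] F [-0.4 -0.4  6.3] op 42.9
101.12076165490306 10.594669564967283
[49.5, 40.0, 8.0] 41.2
[50.5, 38.0, 11.0] 43.7
[54.0, 44.7, 12.0] 52.7
[57.2, 53.2, 12.0] 61.2
[60.4, 62.0, 12.0] 70.0
[63.6, 71.1, 12.0] 79.1
[66.8, 80.4, 12.0] 88.4
[70.0, 90.0, 12.0] 98.0
[73.2, 99.6, 12.0] 107.6
[76.4, 109.5, 12.0] 117.5
[79.6, 118.7, 12.0] 126.7
[82.8, 126.5, 12.0] 134.5
[86.0, 134.2, 12.0] 142.2
[88.5, 144.0, 12.0] 148.3
[90.0, 145.0, 11.0] 152.0
t 10.3 bin [26.6 99.7 91.4] tilt 14.5 yaxis [1.    0.    0.001] q [-0.021  0.502  1.713  0.274  1.039 -0.532] F [-0.4 -0.4  6.3] op 42.9
15
[[[-0.24,-0.06,-0.15],[0.0,-0.0,0.0]],[[-0.48,-0.06,-0.62],[0.0,1.0,0.0]],[[-0.24,-0.06,-1.0],[0.0,4.5,0.0]],[[0.17,-0.06,-1.17],[0.0,7.7,0.0]],[[0.58,-0.06,-1.31],[0.0,10.9,0.0]],[[1.0,-0.06,-1.41],[0.0,14.1,0.0]],[[1.43,-0.06,-1.49],[0.0,17.3,0.0]]]
[[[1.86,-0.06,-1.53],[0.0,20.5,0.0]],[[2.28,-0.06,-1.54],[0.0,23.7,0.0]],[[2.71,-0.06,-1.52],[0.0,26.9,0.0]],[[3.08,-0.06,-1.48],[0.0,30.1,0.0]],[[3.28,-0.06,-1.46],[0.0,33.3,0.0]],[[3.48,-0.06,-1.39],[0.0,36.5,0.0]],[[3.99,-0.06,-1.23],[0.0,39.0,0.0]],[[3.8,-0.06,-1.15],[0.0,40.5,0.0]]]
```

carry_out(steps=[[[-0.24, 0, -0.15], [0, 0, 0]], [[-0.48, 0, -0.62], [0, 1, 0]], [[-0.24, 0, -1.0], [0, 4.5, 0]], [[0.17, 0, -1.17], [0, 7.7, 0]], [[0.58, 0, -1.31], [0, 10.9, 0]], [[1.0, 0, -1.41], [0, 14.1, 0]], [[1.43, 0, -1.49], [0, 17.3, 0]], [[1.43, 0, -1.49], [0, 17.3, 0]]])

```text
clock: 10.97
position: [0.5382, 0.1523, 0.1078]
ee_rot: [-3.14, -0.559, 1.926]
wrist_force: [-0.5, -0.9, -3.2]
opening: 0.0435
```

Run:
```python
from h import *
st()
n="side";s=(90,225,275,415)
a=bot.snapshot(n)[s[0]:s[1],s[2]:s[3],::-1];cv2.imwrite(f"pics/{n}10.png",cv2.resize(a,None,fx=4,fy=4,interpolation=cv2.INTER_CUBIC))
W=152.
def ymax(th):
    c,s=np.cos(np.radians(th)),np.sin(np.radians(th));return min(W-180*c+8*s,W-140*c)
s0,off0=101.5,10.2
ps=[(th,ymax(th)-8,12.) for th in np.linspace(54,86,11)][4:]+[(89,W-9,12.)]
st();T=traj(ps,s0,off0,14.5-49.5);print(traj([(66.8,80.4,12.)],s0,off0,-35));show(T)
```

```text
t 10.97 bin [ 25.8 108.5 107.8] tilt 32.0 yaxis [ 1.    -0.002 -0.002] q [-0.167  0.575  1.66   0.504  1.252 -0.768] F [-0.5 -0.9 -3.2] op 43.5
t 11.02 bin [ 25.8 108.6 107.8] tilt 31.9 yaxis [ 1.    -0.002 -0.002] q [-0.166  0.574  1.66   0.502  1.251 -0.766] F [-0.9 -0.4 -2.2] op 43.5
[((26.0, np.float64(109.53930682026979), np.float64(109.94075146757952)), 31.799999999999997)]
[[[0.19,0.02,-0.13],[-0.0,-0.1,-0.1]],[[0.61,0.02,-0.04],[-0.0,3.1,-0.1]],[[1.02,0.02,0.08],[-0.0,6.3,-0.1]],[[1.42,0.02,0.22],[-0.0,9.5,-0.1]],[[1.75,0.02,0.37],[-0.0,12.7,-0.1]],[[1.94,0.02,0.46],[-0.0,15.9,-0.1]],[[2.11,0.02,0.57],[-0.0,19.1,-0.1]],[[2.38,0.02,0.79],[-0.0,22.1,-0.1]]]
```

View pics/side10.png

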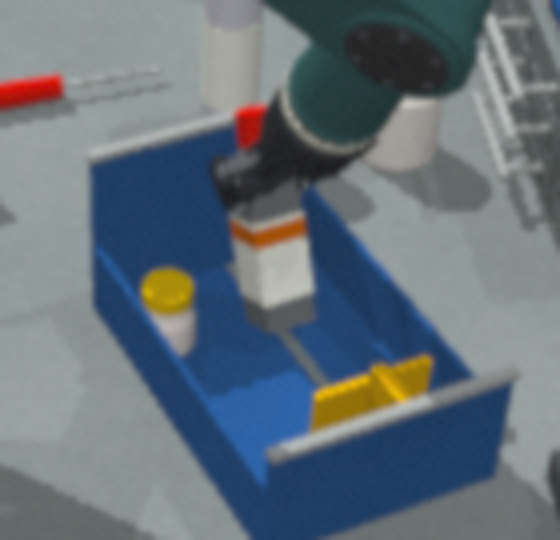

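Bottle at about 67° and held, base just above the floor. Continuing to upright.

carry_out(steps=[[[0.4, 0, -0.08], [0, 1.5, 0]], [[0.61, 0, -0.04], [0, 3.1, 0]], [[1.02, 0, 0.08], [0, 6.3, 0]], [[1.42, 0, 0.22], [0, 9.5, 0]], [[1.75, 0, 0.37], [0, 12.7, 0]], [[1.94, 0, 0.46], [0, 15.9, 0]], [[2.11, 0, 0.57], [0, 19.1, 0]], [[2.38, 0, 0.79], [0, 22.1, 0]]])

```text
clock: 11.68
position: [0.5301, 0.1765, 0.1149]
ee_rot: [3.139, -0.943, 1.931]
wrist_force: [0.4, -0.3, -1.5]
opening: 0.0429
```

Run:
```python
from h import *
st()
n="side";s=(90,225,275,415)
a=bot.snapshot(n)[s[0]:s[1],s[2]:s[3],::-1];cv2.imwrite(f"pics/{n}11.png",cv2.resize(a,None,fx=4,fy=4,interpolation=cv2.INTER_CUBIC))
bot.snapshot("top")
s0,off0=101.5,10.2
print(traj([(89,143,12.)],s0,off0,-35))
st();show(traj([(90,143,11),(90,143,9),(90,143,7)],s0,off0,-35))
```

```text
t 11.68 bin [ 26.6 134.  114.9] tilt 54.1 yaxis [1.    0.    0.001] q [-0.273  0.738  1.612  0.716  1.497 -0.958] F [ 0.4 -0.3 -1.5] op 42.9
[((26.0, np.float64(132.97321645053887), np.float64(113.69047945433365)), 54)]
t 11.78 bin [ 25.8 134.  113.4] tilt 54.0 yaxis [ 1.    -0.    -0.002] q [-0.273  0.74   1.613  0.714  1.495 -0.957] F [-0.7  0.5 -2. ] op 43.6
[[[-0.24,0.02,-0.18],[-0.0,1.0,-0.1]],[[-0.4,0.02,-0.06],[-0.0,1.0,-0.1]],[[-0.56,0.02,0.06],[-0.0,1.0,-0.1]]]
```

View pics/side11.png

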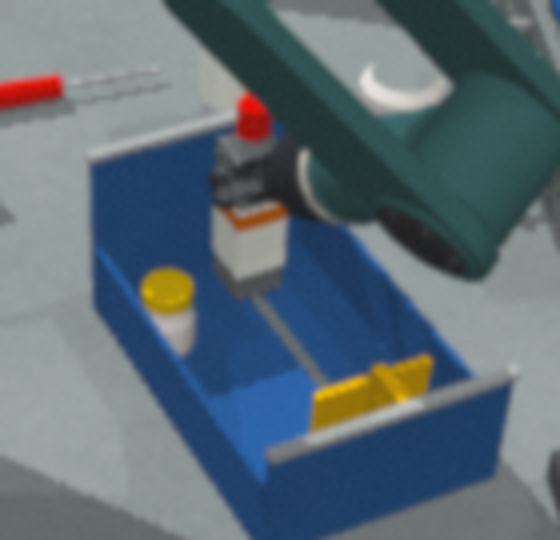

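Nearly upright, ~6 mm above the floor. Rotate the last degree and lower until contact.

carry_out(steps=[[[-0.1, 0, -0.1], [0, 0.6, 0]], [[-0.24, 0, -0.12], [0, 1, 0]], [[-0.4, 0, -0.06], [0, 1, 0]], [[-0.52, 0, 0.03], [0, 1, 0]], [[-0.6, 0, 0.09], [0, 1, 0]], [[-0.6, 0, 0.09], [0, 1, 0]]])

```text
clock: 12.28
position: [0.5305, 0.1741, 0.1094]
ee_rot: [-3.141, -0.958, 1.929]
wrist_force: [-0.1, -0.4, -2.1]
opening: 0.0434
```

Run:
```python
from h import *
st();print(R.from_euler('z',-BIN[2]).apply(cur()[2]["torque"]).round(2))
n="side";s=(90,225,275,415)
a=bot.snapshot(n)[s[0]:s[1],s[2]:s[3],::-1];cv2.imwrite(f"pics/{n}12.png",cv2.resize(a,None,fx=4,fy=4,interpolation=cv2.INTER_CUBIC))
```

```text
t 12.28 bin [ 26.1 131.7 109.4] tilt 54.9 yaxis [ 1.     0.001 -0.   ] q [-0.28   0.756  1.608  0.719  1.503 -0.97 ] F [-0.1 -0.4 -2.1] op 43.4
[-0.71  0.02  0.01]
```

View pics/side12.png

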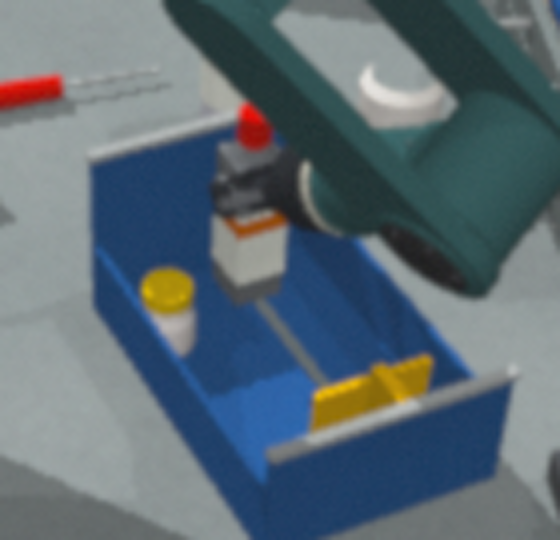

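carry_out(steps=[[[0.06, 0, 0.08], [0, 0, 0]], [[0.12, 0, 0.16], [0, 0, 0]], [[0.17, 0, 0.25], [0, 0, 0]], [[0.09, 0, 0.31], [0, 0, 0]], [[0.01, 0, 0.36], [0, 0, 0]], [[0.01, 0, 0.36], [0, 0, 0]]])

```text
clock: 12.83
position: [0.5294, 0.1771, 0.1092]
ee_rot: [3.141, -0.962, 1.929]
wrist_force: [-0.2, -2.8, 9.4]
opening: 0.0433
```

Run:
```python
from h import *
st();print(R.from_euler('z',-BIN[2]).apply(cur()[2]["torque"]).round(2))
```

```text
t 12.83 bin [ 26.2 134.9 109.2] tilt 55.1 yaxis [1. 0. 0.] q [-0.277  0.756  1.611  0.724  1.501 -0.972] F [-0.2 -2.8  9.4] op 43.3
[0.28 0.34 0.17]
```

carry_out(steps=[[[0.06, 0, -0.04], [0, 0, 0]], [[0.12, 0, 0.04], [0, 0, 0]], [[0.18, 0, 0.12], [0, 0, 0]], [[0.24, 0, 0.2], [0, 0, 0]], [[0.3, 0, 0.29], [0, 0, 0]], [[0.3, 0, 0.29], [0, 0, 0]]])

```text
clock: 13.33
position: [0.5288, 0.1803, 0.1093]
ee_rot: [3.139, -0.959, 1.93]
wrist_force: [1.6, -4.6, 8.2]
opening: 0.0433
```

Run:
```python
from h import *
st();print(R.from_euler('z',-BIN[2]).apply(cur()[2]["wrist_force"]).round(2),R.from_euler('z',-BIN[2]).apply(cur()[2]["torque"]).round(2))
n="side";s=(90,225,275,415)
a=bot.snapshot(n)[s[0]:s[1],s[2]:s[3],::-1];cv2.imwrite(f"pics/{n}13.png",cv2.resize(a,None,fx=4,fy=4,interpolation=cv2.INTER_CUBIC))
```

```text
t 13.33 bin [ 26.8 138.  109.3] tilt 54.9 yaxis [ 1.    -0.     0.001] q [-0.272  0.753  1.616  0.726  1.495 -0.971] F [ 1.6 -4.6  8.2] op 43.3
[-0.06 -4.86  8.16] [-0.19  0.3   0.23]
```

View pics/side13.png

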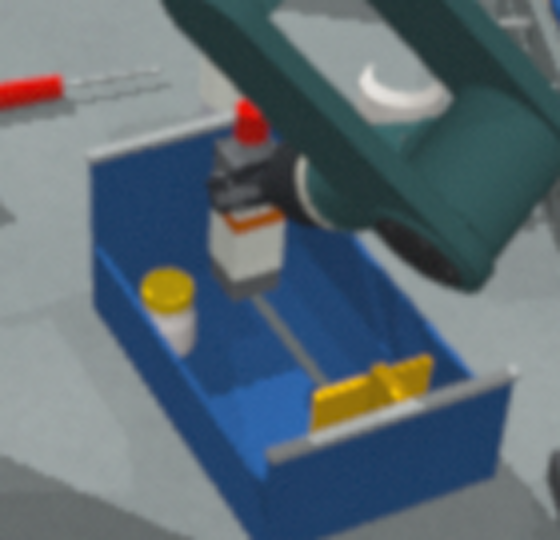

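carry_out(steps=[[[0.06, 0, -0.04], [0, 0, 0]], [[0.12, 0, 0.04], [0, 0, 0]], [[0.17, 0, 0.12], [0, 0, 0]], [[0.17, 0, 0.12], [0, 0, 0]]])

```text
clock: 13.72
position: [0.5282, 0.1823, 0.1092]
ee_rot: [3.14, -0.959, 1.929]
wrist_force: [2.8, -4.0, 5.6]
opening: 0.0432
```

Run:
```python
from h import *
st();print(R.from_euler('z',-BIN[2]).apply(cur()[2]["wrist_force"]).round(2),R.from_euler('z',-BIN[2]).apply(cur()[2]["torque"]).round(2))
```

```text
t 13.72 bin [ 26.9 140.2 109.2] tilt 54.9 yaxis [ 1.    -0.001  0.001] q [-0.269  0.752  1.618  0.728  1.492 -0.97 ] F [ 2.8 -4.   5.6] op 43.2
[ 1.23 -4.76  5.56] [-0.23 -0.06 -0.2 ]
```

carry_out(steps=[[[0.07, 0, 0.01], [0, 0, 0]], [[0.12, 0, 0.08], [0, 0, 0]], [[0.15, 0, 0.14], [0, 0, 0]], [[0.15, 0, 0.14], [0, 0, 0]]])

```text
clock: 14.05
position: [0.5282, 0.1824, 0.1092]
ee_rot: [3.139, -0.956, 1.93]
wrist_force: [1.7, -14.4, 5.7]
opening: 0.0434
```

Run:
```python
from h import *
st();print(R.from_euler('z',-BIN[2]).apply(cur()[2]["wrist_force"]).round(2),R.from_euler('z',-BIN[2]).apply(cur()[2]["torque"]).round(2))
```

```text
t 14.05 bin [ 26.9 140.2 109.2] tilt 54.7 yaxis [ 1.    -0.001  0.001] q [-0.268  0.751  1.619  0.727  1.49  -0.969] F [  1.7 -14.4   5.7] op 43.4
[ -3.42 -14.13   5.7 ] [-0.59  0.32  0.2 ]
```

Firm against the wall (14 N). Unload slightly and release.

carry_out(steps=[[[-0.05, 0, -0.07], [0, 0, 0]], [[-0.08, 0, -0.1], [0, 0, 0]], [[-0.08, 0, -0.1], [0, 0, 0]]])

```text
clock: 14.3
position: [0.5281, 0.1823, 0.1092]
ee_rot: [3.14, -0.958, 1.929]
wrist_force: [2.8, -7.3, 4.3]
opening: 0.0437
```

carry_out(steps=[[[0, 0, 0], [0, 0, 0]], [[0, 0, 0], [0, 0, 0]], [[0, 0, 0], [0, 0, 0]], [[0, 0, 0], [0, 0, 0]], [[0, 0, 0], [0, 0, 0]], [[0, 0, 0], [0, 0, 0]]], grip=20)

```text
clock: 14.8
position: [0.5268, 0.1833, 0.1091]
ee_rot: [-3.14, -0.959, 1.928]
wrist_force: [0.4, 0.5, -0.1]
opening: 0.0787
```

Run:
```python
from h import *
st();print(R.from_euler('z',-BIN[2]).apply(cur()[2]["wrist_force"]).round(2),R.from_euler('z',-BIN[2]).apply(cur()[2]["torque"]).round(2))
n="side";s=(90,225,275,415)
a=bot.snapshot(n)[s[0]:s[1],s[2]:s[3],::-1];cv2.imwrite(f"pics/{n}14.png",cv2.resize(a,None,fx=4,fy=4,interpolation=cv2.INTER_CUBIC))
```

```text
t 14.8 bin [ 26.  141.6 109.1] tilt 55.0 yaxis [ 1.     0.    -0.001] q [-0.268  0.752  1.62   0.728  1.492 -0.969] F [ 0.4  0.5 -0.1] op 78.7
[ 0.5   0.35 -0.1 ] [-0.38 -0.02  0.01]
```

View pics/side14.png

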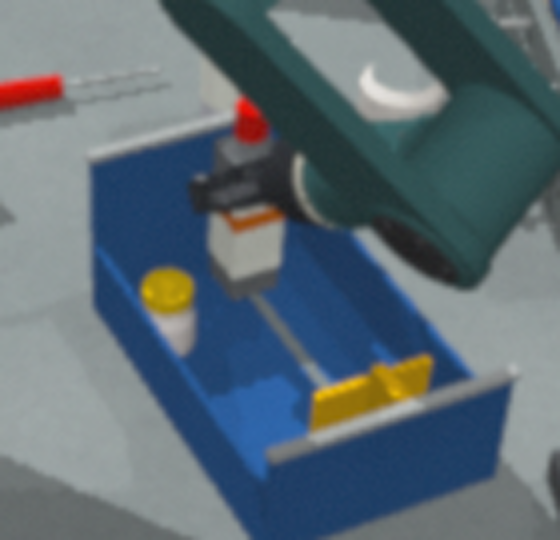

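Bottle stands by itself at the wall with the fingers open. Retreat along the tool axis.

carry_out(steps=[[[0, 0, -0.8], [0, 0, 0]], [[0, 0, -2], [0, 0, 0]], [[0, 0, -4], [0, 0, 0]], [[0, 0, -6.5], [0, 0, 0]], [[0, 0, -9], [0, 0, 0]], [[0, 0, -11.5], [0, 0, 0]], [[0, 0, -12], [0, 0, 0]], [[0, 0, -12], [0, 0, 0]]], grip=0)

```text
clock: 15.52
position: [0.5633, 0.0889, 0.1792]
ee_rot: [3.137, -0.956, 1.93]
wrist_force: [0.0, 1.1, 0.2]
opening: 0.0852
```

Run:
```python
from h import *
st()
n="side";s=(90,225,275,415)
a=bot.snapshot(n)[s[0]:s[1],s[2]:s[3],::-1];cv2.imwrite(f"pics/{n}15.png",cv2.resize(a,None,fx=4,fy=4,interpolation=cv2.INTER_CUBIC))
bot.snapshot("side")
st()
# divider fin ~ front face -80; grip 50 behind
show([((27,20,190),48),((27,0,190),41),((27,-30,190),34),((27,-55,190),27),((27,-80,190),20),((27,-105,190),13),((27,-130,185),6),((27,-130,180),0)])
```

```text
t 15.52 bin [ 27.1  40.4 179.2] tilt 54.8 yaxis [ 1.    -0.002  0.003] q [-0.385  0.709  1.458  0.655  1.703 -0.909] F [0.  1.1 0.2] op 85.2
t 15.62 bin [ 25.9  43.1 178. ] tilt 54.9 yaxis [ 1.    -0.    -0.001] q [-0.383  0.71   1.462  0.655  1.702 -0.909] F [-0.4  1.5  0.1] op 85.6
[[[-0.34,0.11,-2.58],[-0.0,-6.9,-0.0]],[[-1.49,0.11,-4.22],[-0.0,-13.9,-0.0]],[[-3.22,0.11,-6.68],[-0.0,-20.9,-0.0]],[[-4.65,0.11,-8.72],[-0.0,-27.9,-0.0]],[[-6.09,0.12,-10.77],[-0.0,-34.9,-0.0]],[[-7.52,0.12,-12.82],[-0.0,-41.9,-0.0]],[[-9.37,0.12,-14.58],[-0.0,-48.9,-0.0]],[[-9.78,0.12,-14.29],[-0.0,-54.9,-0.0]]]
```

View pics/side15.png

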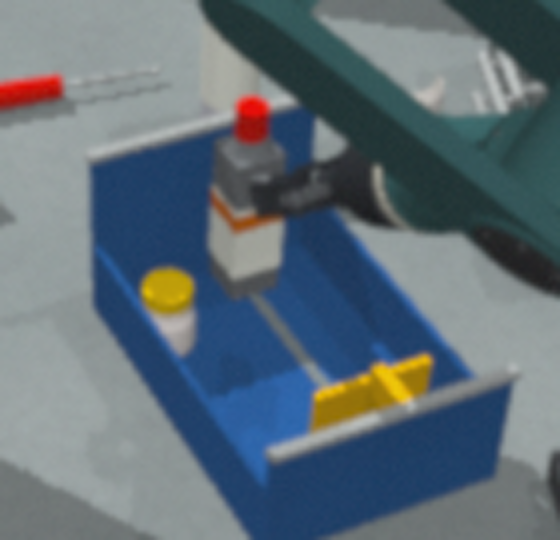

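Bottle upright against the wall (cap at crop (252,118)), untouched. Next the divider fin (crop (395,385)).

carry_out(steps=[[[-0.34, 0, -2.6], [0, -6.9, 0]], [[-1.5, 0, -4.2], [0, -13.9, 0]], [[-3.2, 0.1, -6.7], [0, -20.9, 0]], [[-4.65, 0.1, -8.7], [0, -27.9, 0]], [[-6.1, 0.1, -10.8], [0, -34.9, 0]], [[-7.5, 0.1, -12.8], [0, -41.9, 0]], [[-9.4, 0.1, -14.6], [0, -48.9, 0]], [[-9.8, 0.1, -14.3], [0, -54.9, 0]]])

```text
clock: 16.28
position: [0.6253, -0.0737, 0.1808]
ee_rot: [3.139, 0.008, 1.929]
wrist_force: [0.9, 0.2, -0.1]
opening: 0.0855
```

carry_out(steps=[[[0, 0, 0], [0, 0, 0]], [[0, 0, 0], [0, 0, 0]]])

```text
clock: 16.45
position: [0.621, -0.068, 0.179]
ee_rot: [-3.138, -0.005, 1.932]
wrist_force: [-0.5, -0.6, -0.5]
opening: 0.0853
```

Run:
```python
from h import *
st()
for n,s in(("side",(90,225,275,415)),("top",(120,220,230,360))):
    a=bot.snapshot(n)[s[0]:s[1],s[2]:s[3],::-1];cv2.imwrite(f"pics/{n}16.png",cv2.resize(a,None,fx=4,fy=4,interpolation=cv2.INTER_CUBIC))
st()
show([((27,-132,140),0),((27,-132,90),0),((27,-132,64),0)])
```

```text
t 16.45 bin [  26.1 -126.8  179. ] tilt 0.3 yaxis [ 1.     0.004 -0.003] q [-0.221  0.445  1.51   0.003  1.193 -0.584] F [-0.5 -0.6 -0.5] op 85.3
t 16.55 bin [  26.9 -129.3  179.3] tilt 0.2 yaxis [ 1.     0.001 -0.002] q [-0.224  0.446  1.507  0.003  1.192 -0.584] F [-0.5  0.1  0.4] op 85.3
[[[-0.29,0.02,3.93],[-0.1,-0.2,0.1]],[[-0.31,0.03,8.93],[-0.1,-0.2,0.1]],[[-0.32,0.04,11.53],[-0.1,-0.2,0.1]]]
```

View pics/side16.png

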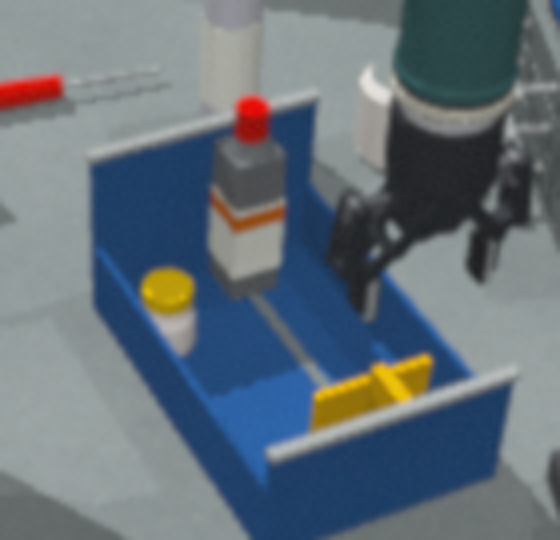

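View pics/top16.png

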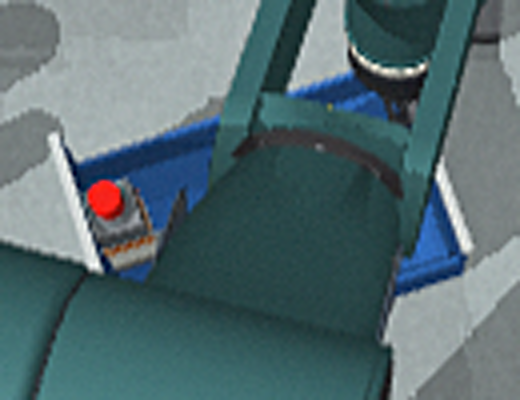

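Run:
```python
from h import *
st()
show([((27,-128,140),8),((27,-127.5,90),8),((27,-127.5,62),8)])
```

```text
t 16.55 bin [  26.9 -129.3  179.3] tilt 0.2 yaxis [ 1.     0.001 -0.002] q [-0.224  0.446  1.507  0.003  1.192 -0.584] F [-0.5  0.1  0.4] op 85.3
[[[0.11,0.02,3.93],[-0.1,7.8,0.1]],[[0.14,0.03,8.93],[-0.1,7.8,0.1]],[[0.13,0.04,11.73],[-0.1,7.8,0.1]]]
```

carry_out(steps=[[[0.1, 0, 2], [0, 4, 0]], [[0.1, 0, 4], [0, 7.8, 0]], [[0.1, 0, 6.5], [0, 7.8, 0]], [[0.1, 0, 8.5], [0, 7.8, 0]], [[0.1, 0, 10.3], [0, 7.8, 0]], [[0.1, 0, 11.3], [0, 7.8, 0]], [[0.1, 0, 11.7], [0, 7.8, 0]], [[0.1, 0, 11.7], [0, 7.8, 0]]])

```text
clock: 17.22
position: [0.6223, -0.0703, 0.062]
ee_rot: [-3.14, -0.139, 1.928]
wrist_force: [-0.3, -0.3, 0.2]
opening: 0.0854
```

Run:
```python
from h import *
st()
for n,s in(("side",(90,225,275,415)),):
    a=bot.snapshot(n)[s[0]:s[1],s[2]:s[3],::-1];cv2.imwrite(f"pics/{n}17.png",cv2.resize(a,None,fx=4,fy=4,interpolation=cv2.INTER_CUBIC))
st()
```

```text
t 17.22 bin [  26.6 -129.4   62. ] tilt 8.0 yaxis [ 1.    -0.001 -0.002] q [-0.288  0.612  1.551  0.125  1.066 -0.711] F [-0.3 -0.3  0.2] op 85.4
t 17.27 bin [  27.3 -129.6   63. ] tilt 7.9 yaxis [ 1. -0. -0.] q [-0.288  0.611  1.551  0.125  1.067 -0.711] F [ 0.7 -0.6  1.5] op 85.3
```

View pics/side17.png

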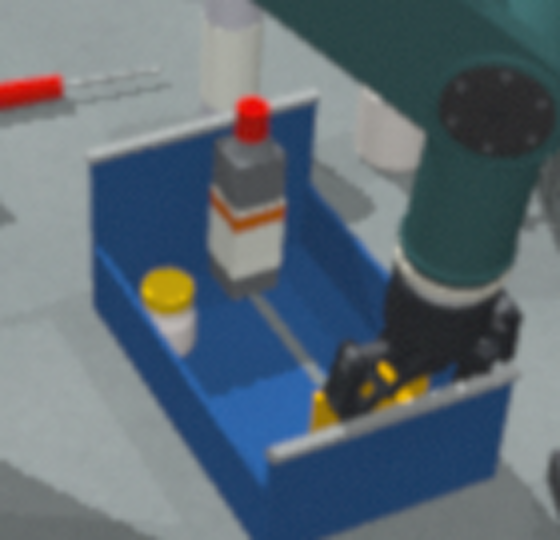

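carry_out(steps=[[[0, 0, 0], [0, 0, 0]], [[0, 0, 0], [0, 0, 0]], [[0, 0, 0], [0, 0, 0]], [[0, 0, 0], [0, 0, 0]], [[0, 0, 0], [0, 0, 0]], [[0, 0, 0], [0, 0, 0]], [[0, 0, 0], [0, 0, 0]], [[0, 0, 0], [0, 0, 0]]], grip=255)

```text
clock: 17.93
position: [0.6226, -0.0695, 0.0636]
ee_rot: [-3.141, -0.137, 1.929]
wrist_force: [-2.4, 3.3, 4.9]
opening: 0.0108
```

Run:
```python
from h import *
st()
n="side";s=(90,225,275,415)
a=bot.snapshot(n)[s[0]:s[1],s[2]:s[3],::-1];cv2.imwrite(f"pics/{n}18.png",cv2.resize(a,None,fx=4,fy=4,interpolation=cv2.INTER_CUBIC))
```

```text
t 17.93 bin [  27.1 -128.7   63.6] tilt 7.9 yaxis [ 1.  0. -0.] q [-0.287  0.61   1.552  0.125  1.067 -0.71 ] F [-2.4  3.3  4.9] op 10.8
```

View pics/side18.png

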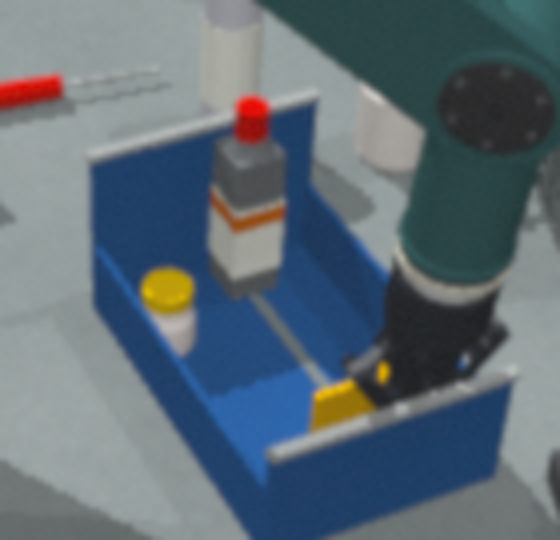

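carry_out(steps=[[[1, 0, 0.14], [0, 0, 0]], [[3, 0, 0.42], [0, 0, 0]], [[5.5, 0, 0.77], [0, 0, 0]], [[8, 0, 1.12], [0, 0, 0]], [[10.5, 0, 1.47], [0, 0, 0]], [[13, 0, 1.82], [0, 0, 0]], [[15, 0, 2.1], [0, 0, 0]], [[15.5, 0, 2.17], [0, 0, 0]]])

```text
clock: 18.65
position: [0.567, 0.0787, 0.0636]
ee_rot: [3.142, -0.137, 1.931]
wrist_force: [-1.5, -2.0, 8.2]
opening: 0.011
```

carry_out(steps=[[[0.4, 0, 0.06], [0, 0, 0]], [[0.8, 0, 0.11], [0, 0, 0]], [[0.8, 0, 0.11], [0, 0, 0]]])

```text
clock: 18.9
position: [0.5647, 0.0846, 0.0635]
ee_rot: [-3.141, -0.137, 1.93]
wrist_force: [-3.9, 1.2, 8.5]
opening: 0.011
```

Run:
```python
from h import *
st();print(R.from_euler('z',-BIN[2]).apply(cur()[2]["wrist_force"]).round(2))
for n,s in(("side",(90,225,275,415)),("top",(120,220,230,360))):
    a=bot.snapshot(n)[s[0]:s[1],s[2]:s[3],::-1];cv2.imwrite(f"pics/{n}19.png",cv2.resize(a,None,fx=4,fy=4,interpolation=cv2.INTER_CUBIC))
```

```text
t 18.9 bin [26.9 35.9 63.5] tilt 7.8 yaxis [ 1.     0.001 -0.   ] q [-0.055  0.536  1.712  0.153  0.955 -0.506] F [-3.9  1.2  8.5] op 11.0
[-3.22  2.51  8.48]
```

View pics/side19.png

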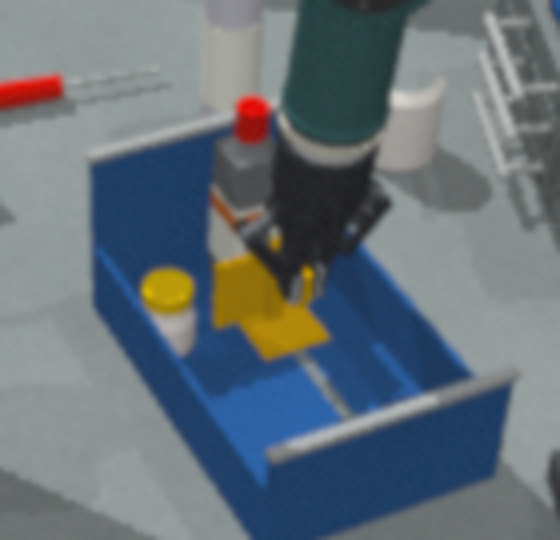

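View pics/top19.png

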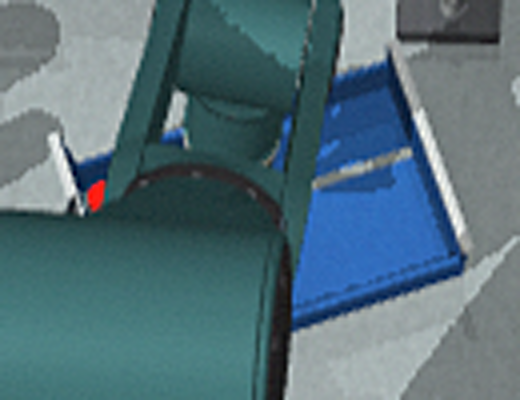

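Divider follows, with ~25 mm to go. Creep on.

carry_out(steps=[[[0.4, 0, 0.06], [0, 0, 0]], [[0.8, 0, 0.11], [0, 0, 0]], [[1.2, 0, 0.17], [0, 0, 0]], [[1.5, 0, 0.21], [0, 0, 0]], [[1.8, 0, 0.25], [0, 0, 0]], [[2.0, 0, 0.28], [0, 0, 0]], [[2.0, 0, 0.28], [0, 0, 0]]])

```text
clock: 19.58
position: [0.5578, 0.1029, 0.0635]
ee_rot: [-3.141, -0.136, 1.929]
wrist_force: [-3.4, -0.9, 10.2]
opening: 0.0108
```

Run:
```python
from h import *
st();print(R.from_euler('z',-BIN[2]).apply(cur()[2]["wrist_force"]).round(2))
```

```text
t 19.58 bin [26.8 55.4 63.5] tilt 7.8 yaxis [ 1.     0.001 -0.   ] q [-0.023  0.53   1.724  0.156  0.944 -0.477] F [-3.4 -0.9 10.2] op 10.8
[-3.5   0.33 10.16]
```

carry_out(steps=[[[0.15, 0, 0.02], [0, 0, 0]], [[0.3, 0, 0.04], [0, 0, 0]], [[0.4, 0, 0.06], [0, 0, 0]], [[0.4, 0, 0.06], [0, 0, 0]]])

```text
clock: 19.92
position: [0.5578, 0.1033, 0.0636]
ee_rot: [3.142, -0.131, 1.931]
wrist_force: [-2.2, -16.1, 9.8]
opening: 0.0111
```

Run:
```python
from h import *
st();print(R.from_euler('z',-BIN[2]).apply(cur()[2]["wrist_force"]).round(2))
for n,s in(("side",(90,190,310,400)),):
    a=bot.snapshot(n)[s[0]:s[1],s[2]:s[3],::-1];cv2.imwrite(f"pics/{n}20.png",cv2.resize(a,None,fx=6,fy=6,interpolation=cv2.INTER_CUBIC))
```

```text
t 19.92 bin [26.9 55.8 63.6] tilt 7.5 yaxis [1.    0.002 0.   ] q [-0.019  0.529  1.726  0.15   0.941 -0.471] F [ -2.2 -16.1   9.8] op 11.1
[ -7.68 -14.27   9.83]
```

View pics/side20.png

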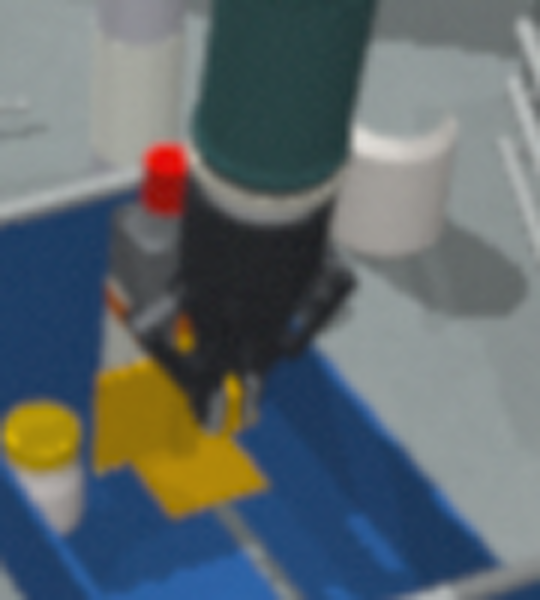

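Hard stop: 14 N with no further travel, so bottle is pinched between divider and wall. Unload the spring, then open.

carry_out(steps=[[[-0.1, 0, -0.01], [0, 0, 0]], [[-0.2, 0, -0.03], [0, 0, 0]], [[-0.3, 0, -0.04], [0, 0, 0]], [[-0.3, 0, -0.04], [0, 0, 0]]])

```text
clock: 20.3
position: [0.5577, 0.1032, 0.0635]
ee_rot: [-3.141, -0.136, 1.929]
wrist_force: [-3.6, -2.6, 10.8]
opening: 0.0111
```

Run:
```python
from h import *
st();print(R.from_euler('z',-BIN[2]).apply(cur()[2]["wrist_force"]).round(2))
```

```text
t 20.3 bin [26.9 55.8 63.5] tilt 7.8 yaxis [ 1.  0. -0.] q [-0.023  0.53   1.725  0.156  0.944 -0.476] F [-3.6 -2.6 10.8] op 11.1
[-4.27 -1.15 10.84]
```

carry_out(steps=[[[0, 0, 0], [0, 0, 0]], [[0, 0, 0], [0, 0, 0]], [[0, 0, 0], [0, 0, 0]], [[0, 0, 0], [0, 0, 0]], [[0, 0, 0], [0, 0, 0]], [[0, 0, 0], [0, 0, 0]]], grip=60)

```text
clock: 20.8
position: [0.5577, 0.1041, 0.0624]
ee_rot: [-3.141, -0.137, 1.929]
wrist_force: [-0.2, 0.6, 0.4]
opening: 0.0649
```

carry_out(steps=[[[0, 0, -1], [0, 0, 0]], [[-0.3, 0, -3], [0, 0, 0]], [[-0.8, 0, -5.5], [0, 0, 0]], [[-1.8, 0, -8.5], [0, 0, 0]], [[-4, 0, -12], [0, 0, 0]], [[-7, 0, -15], [0, 0, 0]], [[-10, 0, -18], [0, 0, 0]], [[-13, 0, -20], [0, 0, 0]]])

```text
clock: 21.47
position: [0.6136, -0.0434, 0.247]
ee_rot: [3.138, -0.135, 1.93]
wrist_force: [0.8, 0.6, -0.7]
opening: 0.0652
```

Run:
```python
from h import *
st()
for n,s in(("side",(90,225,275,415)),("top",(120,220,230,360))):
    a=bot.snapshot(n)[s[0]:s[1],s[2]:s[3],::-1];cv2.imwrite(f"pics/{n}21.png",cv2.resize(a,None,fx=4,fy=4,interpolation=cv2.INTER_CUBIC))
st()
```

```text
t 21.47 bin [  27.8 -101.2  247. ] tilt 7.7 yaxis [1.    0.001 0.003] q [-0.251  0.401  1.411  0.114  1.405 -0.633] F [ 0.8  0.6 -0.7] op 65.2
t 21.57 bin [  29.3 -106.   247.5] tilt 7.4 yaxis [ 1.    -0.004  0.007] q [-0.255  0.403  1.407  0.112  1.402 -0.632] F [ 1.6  0.3 -0.5] op 65.8
```

View pics/side21.png

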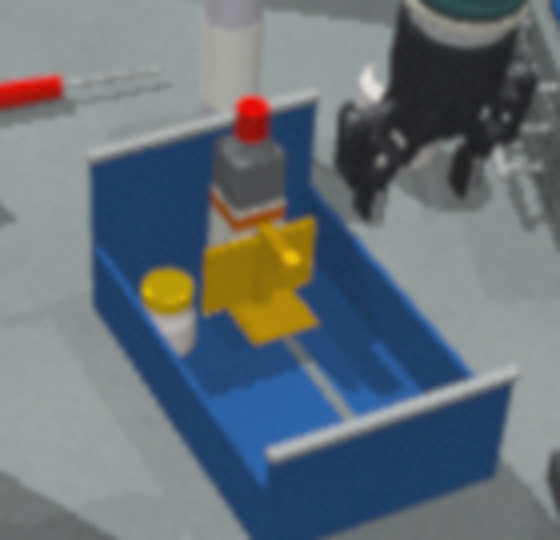

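View pics/top21.png

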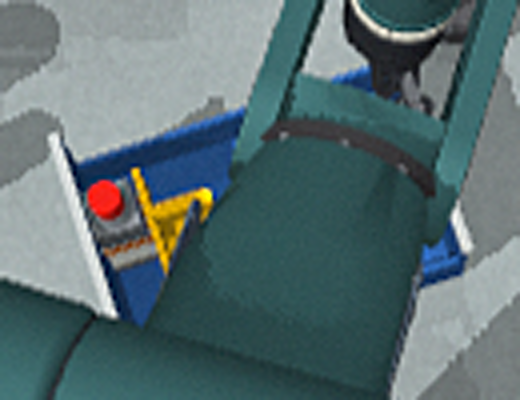

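Run:
```python
from h import *
im=bot.snapshot("top")[150:205,235:300,::-1].copy()
k=10;a=cv2.resize(im,None,fx=k,fy=k,interpolation=cv2.INTER_CUBIC)
cv2.imwrite("pics/topfin.png",a)
im=bot.snapshot("side")[105:185,310:370,::-1].copy()
b=cv2.resize(im,None,fx=7,fy=7,interpolation=cv2.INTER_CUBIC)
cv2.imwrite("pics/sidefin.png",b)
for n,o,kk in(("top",(235,150),10),("side",(310,105),7)):
  for nm,P in(("plate front top +x",(77,108,74)),("plate front top -x",(-23,108,74)),("plate rear top -x",(-23,100,74)),("plate rear bottom -x",(-23,100,6)),("body back top +x",(49,108,146)),("body back top -x",(5,108,146)),("body back z74 -x",(5,108,74)),("cap",(27,130,186))):
    print(n,nm,((proj(n,[b2w(P)])[0]-o+.5)*kk).round(0))
```

```text
top plate front top +x [271. 126.]
top plate front top -x [355. 380.]
top plate rear top -x [376. 373.]
top plate rear bottom -x [398. 410.]
top body back top +x [266. 145.]
top body back top -x [304. 262.]
top body back z74 -x [331. 308.]
top cap [206. 195.]
side plate front top +x [299. 271.]
side plate front top -x [110. 327.]
side plate rear top -x [117. 337.]
side plate rear bottom -x [113. 447.]
side body back top +x [256. 163.]
side body back top -x [170. 188.]
side body back z74 -x [163. 311.]
side cap [195.  77.]
```

View pics/topfin.png

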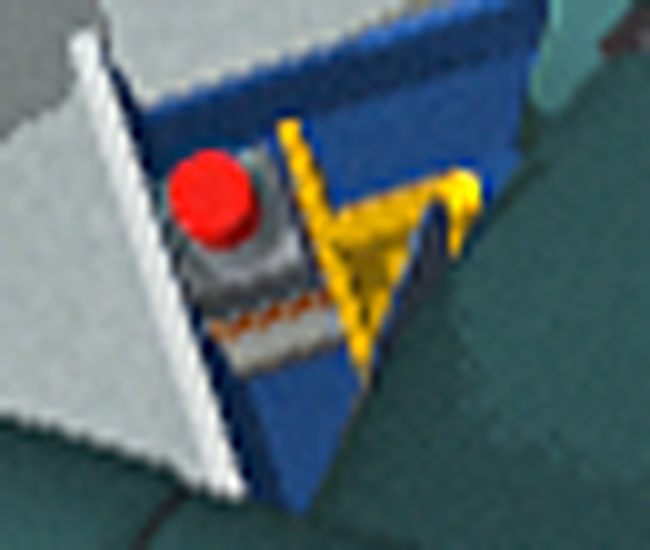

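View pics/sidefin.png

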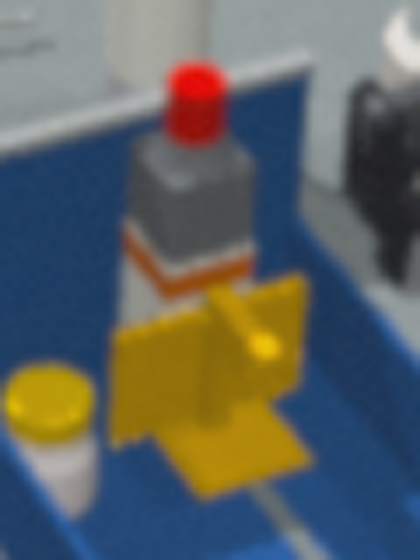

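The plate and bottle edges fall within about 1 px of the predicted contact positions: no visible gap, bottle upright and flush. Let the arm settle, check the whole scene, and hand in.

carry_out(steps=[[[0, 0, 0], [0, 0, 0]], [[0, 0, 0], [0, 0, 0]], [[0, 0, 0], [0, 0, 0]], [[0, 0, 0], [0, 0, 0]]])

```text
clock: 22.0
position: [0.6116, -0.0409, 0.2423]
ee_rot: [-3.14, -0.138, 1.93]
wrist_force: [0.5, 0.1, 0.1]
opening: 0.0652
```

Run:
```python
from h import *
st()
cv2.imwrite("pics/sidelast.png",bot.snapshot("side")[:,:,::-1])
```

```text
t 22.0 bin [ 26.9 -98.2 242.3] tilt 7.9 yaxis [ 1.     0.002 -0.002] q [-0.248  0.405  1.418  0.114  1.4   -0.631] F [0.5 0.1 0.1] op 65.2
```

View pics/sidelast.png

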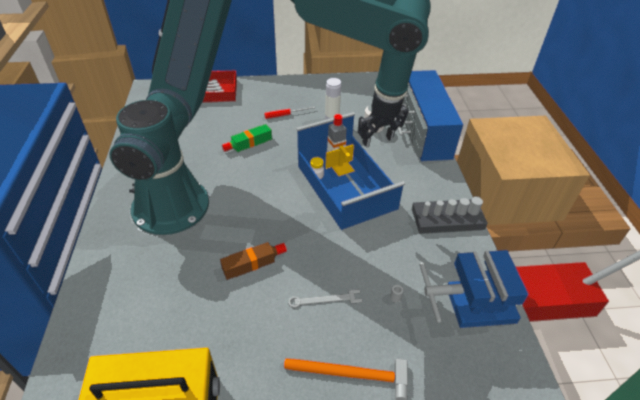

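Bottle upright at (338,130), divider behind it at (341,157), jar (317,165) and the bench items where they started, gripper clear at (380,125).

```bash
python3 -c "
from cell import bot
print(bot.close_job())"
```

```text
the job is handed in; nothing more can be done
None
```

The bottle now stands on its base, cap up, against the tall end wall, with the yellow divider pushed up behind it. I handed the job in at about 22 s of the 62 s allowed.

- **Prop:** I gripped the bottle across its sides, raised it to about 49.5° with its base just above the floor, and leaned the cap on the tall wall at about 8 N. I then let go and backed away; pictures showed it holding the slant on its own.
- **Stand:** I took a fresh hold with the gripper tilted, turned it upright and lowered it until it touched the floor. I then slid it to the wall until it stopped at about 14 N, and released it. It stood free afterwards.
- **Divider:** I pinched the fin and slid the plate about 184 mm until it stopped hard against the bottle at about 14 N. I eased that force off before opening the gripper, and the plate did not move back.

**Last checks:**
- **Fit:** the last pictures show the bottle upright and no visible gap between it and the divider. The edges I compared were within about 1 px (roughly 3 mm) of where contact should put them.
- **Other things:** the jar and the things on the bench look unmoved by eye, the gripper is clear, and the wrist force is near zero.
- **Disagreement:** contact with the tall wall came about 2 mm farther along than my camera fit of the bin. I went by the contact forces.

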